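Clamp a control board and strip its plug-in modules

TASK

First clamp the control board, with all its plug-in modules still on it, in the spring board holder: one end pushed into the sprung jaw, the other lowered and let back under the fixed jaw, so that it lies level and in the middle between the jaws. Then pull every plug-in module straight out of its socket and stand it upright, fully down, in the storage tray in the recess that matches its outline, leaving the board clamped. Do not disturb the flux tin, the bottle or the screwdriver.

Things in the scene. Friction and masses are not known exactly. Their poses are not given: they have to be found in the camera images.
- board: green circuit board, 70 mm (x) x 180 mm (y) x 3 mm, 0.18 to 0.29 kg bare, lying loose and flat on the table. Origin: centre of its underside; z up; y along its length. A row along y (x = 0) of four equal black sockets, three or four of them carrying a module, with a heat sink in the middle. Either end may go in either jaw.
- sink_top (a point): centre of the top of the board's bare aluminium heat sink, 18 mm (x) x 26 mm (y), 34 mm tall, 37 mm above the board's underside: the place to hold the board by, across its 18 mm
- socket0 (a point): centre of the top of the socket at board y = -64 mm, 21 mm above the board's underside. Sockets are 20 mm in y, x from -10 to 13 mm; a sprung steel nose on the +x side (out to x = 20 mm, below the socket's top) holds the stem. It lets go after about 6 mm of a straight upward pull of 10 to 18 N; the stem is clear after 17 mm. A plugged module's body rests on this face.
- socket1 (a point): the same for the socket at board y = -34 mm
- socket2 (a point): the same for the socket at board y = 34 mm
- socket3 (a point): the same for the socket at board y = 64 mm
- holder: spring board holder, fixed: steel base 70 mm (x) x 270 mm (y) x 6 mm, two aluminium jaws 50 mm wide (x), fixed one at -y, sprung one at +y. Each has a groove 6 mm high, between a ledge 14 mm and a lip 20 to 24 mm above the table. Origin: on the table, under the clamped board's centre. Clamped, the board's underside is 14 mm up (3 mm play upward).
- fixed_groove (a point): point at the back of the fixed jaw's groove, at ledge height, mid-width; 90 mm to the holder's -y of its origin. The lip reaches 7 mm and the ledge 20 mm from here toward the sprung jaw. For the board's end to be lowered past this lip, the board's centre must be 8 mm or more to the holder's +y of its origin.
- jaw_groove (a point): point at the back of the sprung jaw's groove, at ledge height, mid-width; 85 mm to the holder's +y of its origin when empty; moves with the jaw. The lip reaches 7 mm and the ledge 13 mm from here toward the fixed jaw. The board enters with its other end raised by about 7 degrees (15 at most).
- jaw (a joint): travel of the sprung jaw in m: 0 when empty, growing as it is pushed outward to the holder's +y, 0.005 with the board clamped, 0.022 at its stop; spring force 5 N at 0, plus 2.5 N per 10 mm
- relay0: plug-in relay, grey square block 22 x 22 mm; goes in either square recess. Body 16.5 to 50.5 mm above the foot of a stem 12 x 12 x 16.5 mm with a bulge 2.6 mm proud on its +x side. Origin: centre of the stem's foot; z up. Plugged in: origin 4.5 mm above the board's, x and y axes as the board's. In its recess it stands on the floor, the body 5 mm in. May be absent; its socket varies.
- relay1: second relay like relay0, grey, 22 x 22 mm; goes in either square recess. Body 16.5 to 50.5 mm above the foot of a stem 12 x 12 x 16.5 mm with a bulge 2.6 mm proud on its +x side. Origin: centre of the stem's foot; z up. Plugged in: origin 4.5 mm above the board's, x and y axes as the board's. In its recess it stands on the floor, the body 5 mm in. May be absent; its socket varies.
- can: plug-in round aluminium can, diameter 22 mm; goes in the round recess. Body 16.5 to 50.5 mm above the foot of a stem 12 x 12 x 16.5 mm with a bulge 2.6 mm proud on its +x side. Origin: centre of the stem's foot; z up. Plugged in: origin 4.5 mm above the board's, x and y axes as the board's. In its recess it stands on the floor, the body 5 mm in. May be absent; its socket varies.
- filter: plug-in black filter, 36 mm (x) x 18 mm (y); goes in the oblong recess. Body 16.5 to 50.5 mm above the foot of a stem 12 x 12 x 16.5 mm with a bulge 2.6 mm proud on its +x side. Origin: centre of the stem's foot; z up. Plugged in: origin 4.5 mm above the board's, x and y axes as the board's. In its recess it stands on the floor, the body 5 mm in. May be absent; its socket varies.
- tray: grey storage tray fixed to the table, 70 mm (x) x 210 mm (y) x 27 mm high, four recesses in a row along y. Origin: centre of its underside; z up.
- tray_hole0 (a point): centre of the mouth (in the tray's top face) of a square recess, 26 x 26 mm, 21.5 mm deep, at tray y = -75 mm; axes as the tray's
- tray_hole1 (a point): centre of the mouth of the round recess, 26 mm diameter, 21.5 mm deep, at tray y = -25 mm
- tray_hole2 (a point): centre of the mouth of the oblong recess, 40 mm (tray x) x 22 mm (tray y), 21.5 mm deep, at tray y = 25 mm
- tray_hole3 (a point): centre of the mouth of the second square recess, 26 x 26 mm, 21.5 mm deep, at tray y = 75 mm
- flux_tin: round steel flux tin, 64 mm diameter, 26 mm high; a bystander. Origin: centre of its underside
- cleaner: clear bottle, 44 mm diameter, 100 mm high; a bystander. Origin: centre of its underside
- driver: blue-handled screwdriver lying on the table beyond the tray, 150 mm long; a bystander. Origin: on its axis line, near its middle
Things that resemble listed ones, but are neither listed nor needed, are in the scene too. Of the things like the board, leave any that is red; of the rest the smaller one is meant. What is shaped like the tray but red is not meant.

How it is judged (in metres and radians):
On the way:
1. the board is clamped level and centred between both jaws with every module still plugged in (y of board in the frame of holder between -0.004 and 0.004 m and x of board in the frame of holder between -0.015 and 0.015 m and z of board in the frame of holder between 0.011 and 0.02 m and angle between board's own z axis and vertical below 0.06 rad and angle between the y axis of board and the y axis of holder, either way round below 0.08 rad and z of relay0 in the frame of board between 0.0005 and 0.0085 m and x of relay0 in the frame of board between -0.006 and 0.006 m and z of relay1 in the frame of board between 0.0005 and 0.0085 m and x of relay1 in the frame of board between -0.006 and 0.006 m and z of can in the frame of board between 0.0005 and 0.0085 m and x of can in the frame of board between -0.006 and 0.006 m and z of filter in the frame of board between 0.0005 and 0.0085 m and x of filter in the frame of board between -0.006 and 0.006 m and contact force between board and the fingers below 0.5 N), for 0.3 s.
At the end, for the whole second after the job is handed in: board clamped: centre within 4 mm along and 15 mm across, underside 11 to 20 mm up, level to 0.06 rad, in line to 0.08 rad; every module in a recess of its own outline, within 6 mm of its centre, foot 18 mm or more below the tray top, upright to 0.15 rad; all at rest (y of board in the frame of holder between -0.004 and 0.004 m and x of board in the frame of holder between -0.015 and 0.015 m and z of board in the frame of holder between 0.011 and 0.02 m and angle between board's own z axis and vertical below 0.06 rad and angle between the y axis of board and the y axis of holder, either way round below 0.08 rad and (((horizontal distance between relay0 and tray_hole0 below 0.006 m and z of relay0 in the frame of tray_hole0 below -0.018 m and angle between relay0's own z axis and vertical below 0.15 rad) and (horizontal distance between relay1 and tray_hole3 below 0.006 m and z of relay1 in the frame of tray_hole3 below -0.018 m and angle between relay1's own z axis and vertical below 0.15 rad)) or ((horizontal distance between relay0 and tray_hole3 below 0.006 m and z of relay0 in the frame of tray_hole3 below -0.018 m and angle between relay0's own z axis and vertical below 0.15 rad) and (horizontal distance between relay1 and tray_hole0 below 0.006 m and z of relay1 in the frame of tray_hole0 below -0.018 m and angle between relay1's own z axis and vertical below 0.15 rad))) and horizontal distance between can and tray_hole1 below 0.006 m and z of can in the frame of tray_hole1 below -0.018 m and angle between each of can, filter's own z axis and vertical below 0.15 rad and horizontal distance between filter and tray_hole2 below 0.006 m and z of filter in the frame of tray_hole2 below -0.018 m and linear speed of each of relay0, relay1, can, filter, board below 0.02 m/s); the robot touches nothing.
It fails at once if the flux tin was moved more than 30 mm (distance of flux_tin from where it was at the start of the episode above 0.03 m).
It fails at once if the bottle was moved more than 30 mm (distance of cleaner from where it was at the start of the episode above 0.03 m).
It fails at once if the screwdriver was moved more than 30 mm (distance of driver from where it was at the start of the episode above 0.03 m).
Of relay0, relay1, can, filter only 3 to 4 are there at a start; the rules pass over those that are not, and their reading is None.
At some moment in a run one of board may be knocked a few centimetres aside while the robot is not near it.
Once in a run the grip may slacken for a moment while it holds something.
It also fails if it takes over 210 s, if anything falls off the work surface, if the arm or the gripper's body presses on something with over 40 N, if the wrist force passes 120 N, or if a joint passes its speed limit or range.

ROBOT

A 7-joint arm with a two-finger parallel gripper is mounted at the origin on the work surface. World frame = base frame: x ahead of the robot, y to its left, z up, the work surface at z = 0. Lengths are in mm, angles in degrees, forces in N, time in s.
With the tool pointing down it reaches from about 425 to 1025 mm from the base axis. Payload 9.4 kg.
Tool frame: the origin (TCP) lies midway between the tips of the shut fingers; the grasp point (between the pads) lies 19 mm behind it; z points along the fingers, y is the line along which they close (so a half turn about z gives the same grasp; the last joint's range is limited). The gripper opens to 93 mm and grips with 3 to 60 N. Pads are 15 mm wide; open, the fingers measure 128 mm over their backs; the gripper's body (75 mm by 188 mm) begins 65 mm behind the grasp point.
Start: joints at [-75.499, 34.337, -0.143, 91.639, 0.103, 54.024, -4.572], TCP at [234.799, 685.925, 218.618] pointing down, gripper open.
Joint ranges: [-147.43, 147.43], [-19.82, 112.94], [-74.19, 73.91], [6.32, 146.72], [-59.91, 239.91], [6.04, 106.73], [-150.56, 150.56]. Speed limits (degrees/s): [127.2, 127.2, 172.46, 172.46, 180, 180, 180].

INTERFACE

Orientations are given as [roll, pitch, yaw] about the fixed x, y, z axes, in that order (R = Rz(yaw) Ry(pitch) Rx(roll)).
In Python, from bench import r gives the robot as it stands.
- The arm moves only by the tool servo_tool, never from a script. Its argument "series" is a list of rows, each an object of numbers: "tx", "ty", "tz": the shift along the world's x, y, z in cm; "yaw": the turn about the world's z in degrees; "claw": the opening, from 0 (shut) to 1 (fully open). A call has 1 to 12 rows; each row shifts and turns the commanded pose from where the row before left it; what a row does not reach is not made up. A row lasts 1/10 s, in which the tool goes at most 50 mm and 8.59 degrees, less where a joint would pass 70% of its speed; a pose out of reach is approached as far as the arm can. A call with a gripper value outside its range is refused whole. The fingers move at their own pace and stop on an object; the grip force is fixed at half the most. Time passes only in rows, so rows that do not move let the fingers close. It gives the time, the measured TCP pose, the force, the opening and the grip force at its end, in the units of the state.
- r.get_state(): the state, without advancing time (a new reading comes with each control period).
- r.get_image(name): name is "side" or "top" or "wrist"; returns (picture, depth): 384x512x3 uint8, red, green, blue; 384x512 float32, mm along the optical axis (not along the pixel's ray), 0 where there is no reading.
- r.camera_model(name): a dict with "mtx" (3x3 intrinsics, pixels), "pose" (4x4, takes a point from camera to world coordinates). Camera axes: x right, y down, z forward; pixel columns grow to the right and rows downward; lengths in mm; the calibration is good to about 2 mm. A picture is of the moment at which its call begins: read the wrist's pose just before it. camera_model takes no time and is no camera call; for the wrist camera it gives the pose at the moment of the call.
- r.sign_off(): hands the job in; it is judged then, once.
The state is a dict: "t": time; "q": joint angles; "qd": joint speeds; "joint_efforts": joint torques, N m; "tcp_pos": TCP position; "orientation": TCP orientation; "contact_force": force on the tool from outside, world axes, zero at the start; "wrist_torque": the same for the moment, N m; "finger_gap": finger opening in mm; "grip_force": force on a finger pad.
Only numpy, scipy, OpenCV 4.12 (cv2) and the standard library are available. Lean on these libraries where they do the work, as an engineer would, in place of code of your own. Each camera call takes 0.05 s, during which the arm holds its last target. There are 200 camera calls.

## Working session

There is one attempt and no reset: what is moved stays moved. The work goes in short steps, Python scripts to look and compute and a tool call to move; the robot and the scene stay as the last step left them, time stands still between calls to the robot, and variables do not carry over. Pictures are saved under pics/ and viewed, at most 14 in all, crops included, and the job is handed in when it is done.

Besides the shell and the picture viewer there is one more tool, called after "Emit:" in YAML: its name, and indented under it one key for each argument. servo_tool: Moves the arm, as the interface text tells. Its arguments: {"type":"object","properties":{"series":{"type":"array"}},"required":["series"]}

```bash
ls; mkdir -p pics; python3 - <<'E'
from bench import r
import cv2,numpy as np
np.set_printoptions(suppress=True,precision=2)
print(r.get_state())
for n in("top","side"):
    m=r.camera_model(n);print(n,m["mtx"].tolist(),m["pose"])
    p,d=r.get_image(n);np.savez(f"pics/{n}0.npz",p=p,d=d)
    cv2.imwrite(f"pics/{n}0.png",cv2.resize(p[:,:,::-1],(800,600)))
E
```

```text
pics
{'t': 0.0, 'q': array([-75.5 ,  34.39,  -0.14,  91.68,   0.1 ,  54.02,  -4.57]), 'qd': array([-0.01, -0.05, -0.01,  0.01, -0.04, -0.12, -0.03]), 'joint_efforts': array([ -0.  , -76.51,   1.5 , -25.23,  -0.05,   0.02,   0.  ]), 'tcp_pos': array([234.63, 685.45, 217.75]), 'orientation': array([-179.91,    0.01,  161.11]), 'contact_force': array([ 0.15,  0.72, -0.39]), 'wrist_torque': array([-0.02,  0.01,  0.01]), 'grip_force': 0.0, 'finger_gap': 93.3711837917722}
top [[409.0036207528883, 0.0, 257.88716040478846], [0.0, 409.0036207528883, 198.27768670061022], [0.0, 0.0, 1.0]] [[  -0.04   -0.98    0.21  281.15]
 [  -1.      0.04   -0.    -30.6 ]
 [  -0.01   -0.21   -0.98 1136.74]
 [   0.      0.      0.      1.  ]]
side [[348.7316398169407, 0.0, 260.14360287955174], [0.0, 348.7316398169407, 189.0733047921829], [0.0, 0.0, 1.0]] [[  -0.68   -0.46    0.57 -115.27]
 [  -0.74    0.42   -0.53  559.8 ]
 [  -0.     -0.78   -0.63  743.18]
 [   0.      0.      0.      1.  ]]
```

View pics/top0.png

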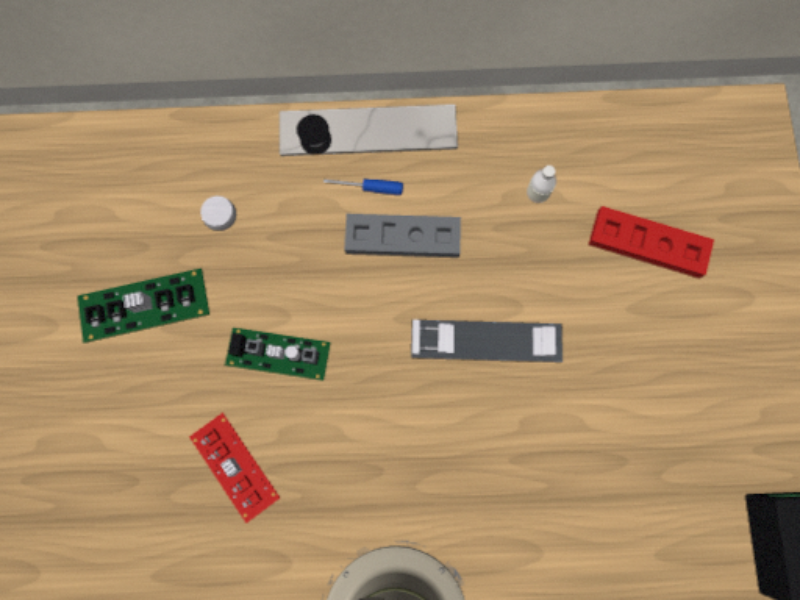

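View pics/side0.png

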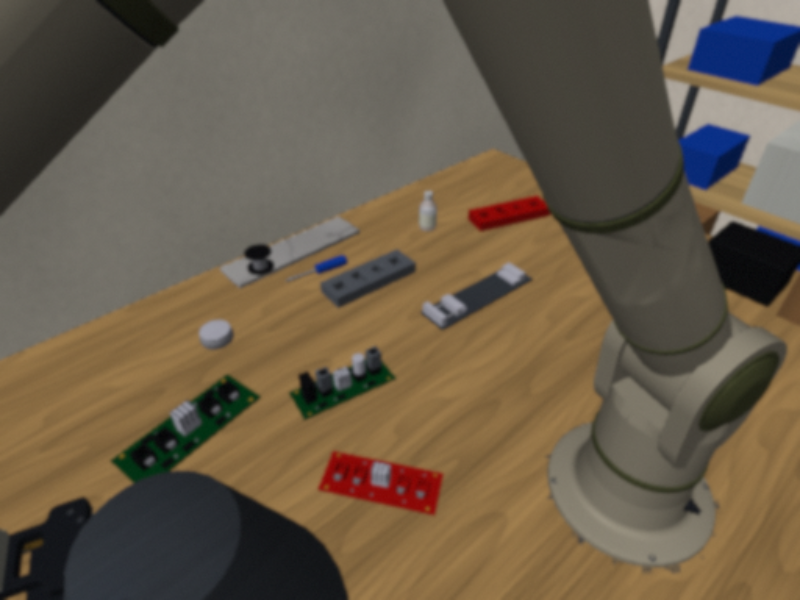

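The top view (800x600 scale) shows the small green board at (277,354) with modules filter, relay, sink, can, relay. The holder is at (487,341) with its sprung jaw on the left, towards world +y. The grey tray is at (403,235), the tin at (217,213), the driver at (365,186) and the bottle at (541,185). The side view agrees.

```bash
cat > h.py <<'E'
import cv2,numpy as np
np.set_printoptions(suppress=True,precision=1)
def load(n):
    z=np.load(n);return z['p'],z['d']
def cloud(d,m):
    K=m["mtx"];K=np.array(K);P=np.array(m["pose"])
    v,u=np.mgrid[:d.shape[0],:d.shape[1]]
    c=np.stack([(u-K[0,2])/K[0,0]*d,(v-K[1,2])/K[1,1]*d,d],-1)
    return c@P[:3,:3].T+P[:3,3]
def rays(uv,m,z):
    K=np.array(m["mtx"]);P=np.array(m["pose"]);uv=np.atleast_2d(uv).astype(float)
    c=np.c_[(uv[:,0]-K[0,2])/K[0,0],(uv[:,1]-K[1,2])/K[1,1],np.ones(len(uv))]@P[:3,:3].T
    return P[:3,3]+c*((z-P[2,3])/c[:,2])[:,None]
def rect(mask,m,z):
    "largest contour -> world rect on plane z: centre, (long,short), long-axis angle deg"
    cs,_=cv2.findContours(mask.astype(np.uint8),cv2.RETR_EXTERNAL,cv2.CHAIN_APPROX_NONE)
    c=max(cs,key=cv2.contourArea)[:,0]
    w=rays(c,m,z)[:,:2].astype(np.float32)
    (x,y),(a,b),t=cv2.minAreaRect(w)
    if a<b:a,b,t=b,a,t+90
    t=(t+90)%180-90
    if t<0:t+=180
    return np.array([x,y,a,b,t]),c
E
python3 - <<'E'
from h import *;from bench import r
m=r.camera_model("top");p,d=load("pics/top0.npz");W=cloud(d,m)
hsv=cv2.cvtColor(p,cv2.COLOR_RGB2HSV)
roi=lambda x0,y0,x1,y1:np.pad(np.ones((int((y1-y0)*.64),int((x1-x0)*.64))),((int(y0*.64),384-int(y0*.64)-int((y1-y0)*.64)),(int(x0*.64),512-int(x0*.64)-int((x1-x0)*.64))))>0
g=(hsv[...,0]>40)&(hsv[...,0]<90)&(hsv[...,1]>100)
print("table z",np.median(W[roi(300,400,600,480)],0))
k=np.ones((5,5),np.uint8)
B=cv2.morphologyEx((g&roi(215,315,345,390)).astype(np.uint8),cv2.MORPH_CLOSE,np.ones((15,15)))
print("board",rect(B,m,3)[0])
# heights over board
R=roi(215,315,345,390)&(W[...,2]>30);print("tall",R.sum(),np.median(W[R],0))
H=roi(400,305,575,375);dark=H&(hsv[...,1]<90)&(hsv[...,2]<255)&((hsv[...,1]<70))
print("holder",rect(cv2.morphologyEx(dark.astype(np.uint8),cv2.MORPH_CLOSE,k),m,6)[0])
for lo,hi in((400,430),(430,465),(525,560)):
    J=roi(lo,315,hi,368)&(hsv[...,2]>150)&(hsv[...,1]<60);
    print("jaw",rect(J,m,24)[0],np.percentile(W[J][:,2],[10,50,90]))
T=roi(335,205,470,265)&(hsv[...,1]<70)&(W[...,2]>20)
print("tray",rect(cv2.morphologyEx(T.astype(np.uint8),cv2.MORPH_CLOSE,np.ones((15,15))),m,27)[0],np.percentile(W[T][:,2],[10,50,90]))
for n,q in(("tin",roi(198,194,240,232)),("bottle",roi(525,160,560,205)),("driver",roi(320,175,410,198))):
    q=q&(W[...,2]>8);print(n,q.sum(),W[q].mean(0),W[q].min(0),W[q].max(0))
E
```

```text
table z [ 291.5 -102.3    0.7]
board [455.4 195.8 177.   68.1  79.1]
tall 461 [452.9 206.6  55. ]
holder [ 462.7 -178.   269.2   70.2   85.8]
jaw [472.4 -51.   61.5  13.8 177.4] [ 7.1 27.7 30.7]
jaw [467.7 -97.8  50.3  41.5 177.2] [11.6 23.6 27.4]
jaw [ 454.7 -277.4   51.4   38.6  175.3] [12.2 22.3 26.6]
tray [661.3 -35.2 209.9  73.4  85.7] [24.9 28.2 31.1]
tin 396 [716.7 302.7  25.3] [688.9 273.3   8. ] [748.4 345.8  35. ]
bottle 320 [ 730.  -287.1   66.4] [ 281.2 -313.6    8.3] [ 798.7  -30.6 1136.7]
driver 275 [753.7  11.3  34.5] [281.2 -39.1   8.2] [ 778.1  107.2 1136.7]
```

Emit:
servo_tool:
  series:
    - {"tx": 1.84, "ty": -4.08, "yaw": -6.83}
    - {"tx": 1.84, "ty": -4.08, "yaw": -6.83}
    - {"tx": 1.84, "ty": -4.08, "yaw": -6.83}
    - {"tx": 1.84, "ty": -4.08, "yaw": -6.83}
    - {"tx": 1.84, "ty": -4.08, "yaw": -6.83}
    - {"tx": 1.84, "ty": -4.08, "yaw": -6.83}
    - {"tx": 1.84, "ty": -4.08, "yaw": -6.83}
    - {"tx": 1.84, "ty": -4.08, "yaw": -6.83}
    - {"tx": 1.84, "ty": -4.08, "yaw": -6.83}
    - {"tx": 1.84, "ty": -4.08, "yaw": -6.83}
    - {"tx": 1.84, "ty": -4.08, "yaw": -6.83}
    - {"tz": 0}

```text
invalid input
```

```bash
cat >> h.py <<'E'
def wrist(name):
    from bench import r
    s=r.get_state();m=r.camera_model("wrist");p,d=r.get_image("wrist")
    np.savez(f"pics/{name}.npz",p=p,d=d,mtx=m["mtx"],pose=m["pose"])
    cv2.imwrite(f"pics/{name}.png",p[:,:,::-1])
    return s,m,p,d
E
python3 - <<'E'
from h import *;s,m,p,d=wrist("w1");print(s['tcp_pos'],s['orientation'],s['q']);print(m["pose"],m["mtx"])
E
```

```text
[234.7 685.5 217.9] [-179.9    0.   161.1] [-75.5  34.4  -0.1  91.7   0.1  54.   -4.6]
[[  0.3   0.9   0.3 157.1]
 [  0.9  -0.3  -0.1 712.8]
 [ -0.    0.3  -1.  383.4]
 [  0.    0.    0.    1. ]] [[342.1   0.  255.5]
 [  0.  342.1 191.4]
 [  0.    0.    1. ]]
```

View pics/w1.png

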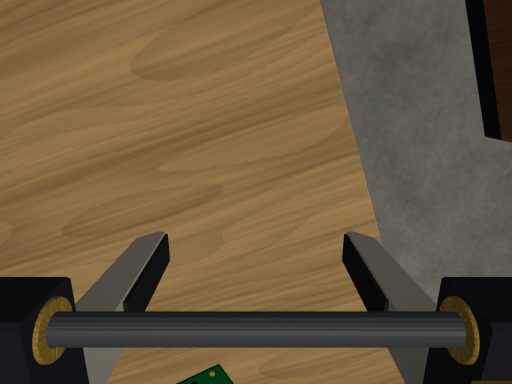

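Without "claw" the call is refused, so every row needs all keys. The wrist picture shows the fingers and a board corner at (215,375), nothing else of use.

Emit:
servo_tool:
  series:
    - {"tx": 1.84, "ty": -4.08, "tz": 0, "yaw": -6.83, "claw": 1}
    - {"tx": 1.84, "ty": -4.08, "tz": 0, "yaw": -6.83, "claw": 1}
    - {"tx": 1.84, "ty": -4.08, "tz": 0, "yaw": -6.83, "claw": 1}
    - {"tx": 1.84, "ty": -4.08, "tz": 0, "yaw": -6.83, "claw": 1}
    - {"tx": 1.84, "ty": -4.08, "tz": 0, "yaw": -6.83, "claw": 1}
    - {"tx": 1.84, "ty": -4.08, "tz": 0, "yaw": -6.83, "claw": 1}
    - {"tx": 1.84, "ty": -4.08, "tz": 0, "yaw": -6.83, "claw": 1}
    - {"tx": 1.84, "ty": -4.08, "tz": 0, "yaw": -6.83, "claw": 1}
    - {"tx": 1.84, "ty": -4.08, "tz": 0, "yaw": -6.83, "claw": 1}
    - {"tx": 1.84, "ty": -4.08, "tz": 0, "yaw": -6.83, "claw": 1}
    - {"tx": 1.84, "ty": -4.08, "tz": 0, "yaw": -6.83, "claw": 1}
    - {"tx": 1.84, "ty": -4.08, "tz": 0, "yaw": -6.83, "claw": 1}

```text
t: 1.35
tcp_pos: [456.0, 194.7, 218.7]
orientation: [180.0, -0.0, 78.9]
contact_force: [1.4, 1.1, 0.7]
finger_gap: 92.9
grip_force: 0.0
```

```bash
python3 - <<'E'
from h import *;s,m,p,d=wrist("w2");print(s['tcp_pos'],s['orientation'],s['q']);print(m["pose"])
E
```

```text
[456.  194.7 218.7] [180.   -0.   78.9] [-48.   19.9  24.3 122.2 -12.5  40.2 -26.4]
[[  1.   -0.2  -0.1 471.6]
 [ -0.2  -0.9  -0.3 275.6]
 [ -0.    0.3  -1.  384.3]
 [  0.    0.    0.    1. ]]
```

View pics/w2.png

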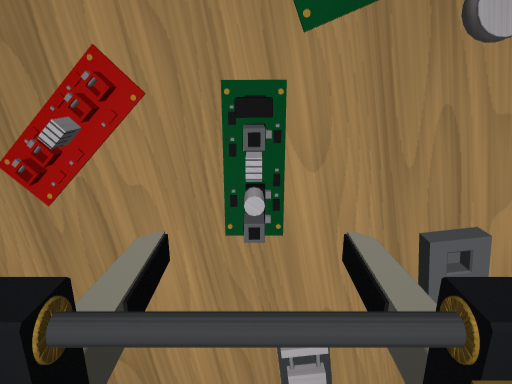

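The wrist picture shows the board at cols 222–287, rows 80–236. From the top it carries filter (253,105), relay (254,137), sink (254,167), can (254,203) and relay (254,232). The noses are on the right, so board +x is about world +x.

```bash
cat >> h.py <<'E'
def boardpose(p,d,m,box=None,zoff=0):
    hsv=cv2.cvtColor(p,cv2.COLOR_RGB2HSV)
    g=((hsv[...,0]>40)&(hsv[...,0]<90)&(hsv[...,1]>100)).astype(np.uint8)
    if box: 
        q=np.zeros_like(g);q[box[1]:box[3],box[0]:box[2]]=1;g*=q
    return rect(cv2.morphologyEx(g,cv2.MORPH_CLOSE,np.ones((21,21))),m,3+zoff)[0]
def blob(mask,W,lo,hi):
    q=mask&(W[...,2]>lo)&(W[...,2]<hi)
    w=W[q][:,:2].astype(np.float32)
    (x,y),(a,b),t=cv2.minAreaRect(w)
    return np.array([x,y,a,b,t,np.median(W[q][:,2]),q.sum()])
E
python3 - <<'E'
from h import *;z=np.load("pics/w2.npz");p,d=z['p'],z['d'];m=dict(mtx=z['mtx'],pose=z['pose'])
W=cloud(d,m);print(boardpose(p,d,m,(205,70,300,250)))
box=lambda x0,y0,x1,y1:np.array([[x0<=u<x1 and y0<=v<y1 for u in range(512)] for v in range(384)])
for n,b,lo,hi in(("filter",(230,90,278,120),50,62),("relay",(238,120,270,153),50,62),("sink",(240,150,268,184),33,41),("can",(240,184,268,217),50,62),("relay",(240,218,268,245),50,62)):
    print(n,blob(box(*b),W,lo,hi))
E
```

```text
[453.3 195.1 178.8  70.1  78.9]
filter [466.  257.7  17.6  35.   78.8  54.5 756. ]
relay [460.7 228.6  21.5  21.3  78.5  54.7 518. ]
sink [453.5 195.5  26.1  18.   79.3  36.7 435. ]
can [447.5 162.1  21.2  20.6  79.6  54.6 343. ]
relay [441.7 132.6  22.8  21.1  79.1  54.6 438. ]
```

Emit:
servo_tool:
  series:
    - {"tx": -0.26, "ty": 0.06, "tz": -3.5, "yaw": 0, "claw": 1}
    - {"tx": 0, "ty": 0, "tz": -4, "yaw": 0, "claw": 1}
    - {"tx": 0, "ty": 0, "tz": -4, "yaw": 0, "claw": 1}
    - {"tx": 0, "ty": 0, "tz": -4, "yaw": 0, "claw": 1}
    - {"tx": 0, "ty": 0, "tz": -3, "yaw": 0, "claw": 1}
    - {"tx": 0, "ty": 0, "tz": -1.5, "yaw": 0, "claw": 1}
    - {"tx": 0, "ty": 0, "tz": -0.75, "yaw": 0, "claw": 1}
    - {"tx": 0, "ty": 0, "tz": 0, "yaw": 0, "claw": 0.5}
    - {"tx": 0, "ty": 0, "tz": 0, "yaw": 0, "claw": 0.3}
    - {"tx": 0, "ty": 0, "tz": 0, "yaw": 0, "claw": 0.1}
    - {"tx": 0, "ty": 0, "tz": 0, "yaw": 0, "claw": 0}
    - {"tx": 0, "ty": 0, "tz": 0, "yaw": 0, "claw": 0}

```text
t: 2.6
tcp_pos: [453.3, 197.2, 11.8]
orientation: [179.9, -0.0, 79.2]
contact_force: [0.4, -0.1, 0.4]
finger_gap: 57.7
grip_force: 0.0
```

Emit:
servo_tool:
  series:
    - {"tx": 0, "ty": -0.1, "tz": 0, "yaw": 0, "claw": 0}
    - {"tx": 0, "ty": 0, "tz": 0, "yaw": 0, "claw": 0}
    - {"tx": 0, "ty": 0, "tz": 0, "yaw": 0, "claw": 0}
    - {"tx": 0, "ty": 0, "tz": 0, "yaw": 0, "claw": 0}
    - {"tx": 0, "ty": 0, "tz": 0, "yaw": 0, "claw": 0}
    - {"tx": 0, "ty": 0, "tz": 0, "yaw": 0, "claw": 0}
    - {"tx": 0, "ty": 0, "tz": 0, "yaw": 0, "claw": 0}
    - {"tx": 0, "ty": 0, "tz": 0, "yaw": 0, "claw": 0}

```text
t: 3.4
tcp_pos: [453.2, 195.9, 11.1]
orientation: [180.0, 0.0, 79.1]
contact_force: [0.5, -0.2, -1.6]
finger_gap: 17.5
grip_force: 30.0
```

```bash
python3 - <<'E'
from h import *;from bench import r
m=r.camera_model("top");p,d=load("pics/top0.npz");W=cloud(d,m)
for nm,c,a,h in(("holder",(462.7,-178.),85.8,142),("tray",(661.3,-35.2),85.7,112)):
    a=np.radians(a);u=np.array([np.cos(a),np.sin(a)]);v=np.array([u[1],-u[0]])
    q=W[...,:2]-c;l=q@u;t=q@v;k=(abs(t)<(18 if nm=="holder" else 30))&(abs(l)<h)&(W[...,2]<60)
    z=W[...,2]
    print(nm,[(i,round(float(np.median(z[k&(abs(l-i)<2)])),0),len(z[k&(abs(l-i)<2)])) for i in range(-h,h+1,4 if nm=="holder" else 8)])
E
```

```text
holder [(-142, 2.0, 12), (-138, 0.0, 12), (-134, 6.0, 13), (-130, 6.0, 21), (-126, 7.0, 17), (-122, 6.0, 13), (-118, 23.0, 7), (-114, 24.0, 19), (-110, 23.0, 18), (-106, 26.0, 21), (-102, 25.0, 14), (-98, 25.0, 23), (-94, 19.0, 26), (-90, 14.0, 15), (-86, 15.0, 24), (-82, 11.0, 25), (-78, 8.0, 14), (-74, 7.0, 23), (-70, 7.0, 15), (-66, 7.0, 22), (-62, 7.0, 15), (-58, 5.0, 18), (-54, 7.0, 20), (-50, 6.0, 13), (-46, 7.0, 26), (-42, 8.0, 14), (-38, 7.0, 20), (-34, 9.0, 18), (-30, 6.0, 17), (-26, 7.0, 21), (-22, 6.0, 14), (-18, 7.0, 25), (-14, 7.0, 13), (-10, 6.0, 19), (-6, 8.0, 18), (-2, 7.0, 20), (2, 8.0, 18), (6, 5.0, 16), (10, 8.0, 20), (14, 7.0, 11), (18, 7.0, 24), (22, 6.0, 13), (26, 7.0, 20), (30, 7.0, 18), (34, 6.0, 14), (38, 7.0, 25), (42, 7.0, 13), (46, 7.0, 26), (50, 6.0, 13), (54, 7.0, 24), (58, 7.0, 15), (62, 16.0, 12), (66, 16.0, 17), (70, 25.0, 21), (74, 26.0, 14), (78, 25.0, 26), (82, 25.0, 13), (86, 24.0, 25), (90, 7.0, 15), (94, 8.0, 24), (98, 7.0, 13), (102, 8.0, 25), (106, 6.0, 13), (110, 7.0, 22), (114, 8.0, 16), (118, 7.0, 18), (122, 28.0, 21), (126, 28.0, 13), (130, 29.0, 27), (134, 6.0, 13), (138, 3.0, 21), (142, -1.0, 3)]
tray [(-112, 1.0, 14), (-104, 27.0, 22), (-96, 28.0, 26), (-88, 27.0, 26), (-80, 26.0, 23), (-72, 25.0, 27), (-64, 27.0, 31), (-56, 29.0, 30), (-48, 28.0, 25), (-40, 27.0, 22), (-32, 27.0, 27), (-24, 25.0, 32), (-16, 27.0, 30), (-8, 28.0, 26), (0, 28.0, 23), (8, 28.0, 28), (16, 10.0, 23), (24, 11.0, 22), (32, 11.0, 26), (40, 29.0, 26), (48, 28.0, 27), (56, 28.0, 29), (64, 27.0, 22), (72, 25.0, 31), (80, 25.0, 32), (88, 27.0, 34), (96, 29.0, 30), (104, 28.0, 22), (112, 1.0, 11)]
```

Emit:
servo_tool:
  series:
    - {"tx": 0, "ty": 0, "tz": 1, "yaw": 0, "claw": 0}
    - {"tx": 0, "ty": 0, "tz": 2, "yaw": 0, "claw": 0}
    - {"tx": 0, "ty": 0, "tz": 3, "yaw": 0, "claw": 0}
    - {"tx": 1, "ty": -0.2, "tz": 2, "yaw": 0.7, "claw": 0}
    - {"tx": 3, "ty": -0.8, "tz": 0, "yaw": 1, "claw": 0}
    - {"tx": 4, "ty": -1, "tz": 0, "yaw": 1, "claw": 0}
    - {"tx": 4, "ty": -1, "tz": 0, "yaw": 1, "claw": 0}
    - {"tx": 4, "ty": -1, "tz": 0, "yaw": 1, "claw": 0}
    - {"tx": 3, "ty": -1, "tz": 0, "yaw": 1, "claw": 0}
    - {"tx": 2, "ty": -0.2, "tz": 0, "yaw": 1, "claw": 0}
    - {"tx": 1, "ty": 0, "tz": 0, "yaw": 0, "claw": 0}
    - {"tx": 0, "ty": 0, "tz": 0, "yaw": 0, "claw": 0}

```text
t: 4.6
tcp_pos: [673.1, 144.0, 90.9]
orientation: [-180.0, 0.0, 85.8]
contact_force: [-1.5, -0.6, -4.1]
finger_gap: 17.9
grip_force: 30.0
```

Emit:
servo_tool:
  series:
    - {"tx": 0, "ty": 0, "tz": -2, "yaw": 0, "claw": 0}
    - {"tx": 0, "ty": 0, "tz": -2, "yaw": 0, "claw": 0}
    - {"tx": 0, "ty": 0, "tz": -1, "yaw": 0, "claw": 0}
    - {"tx": 0, "ty": 0, "tz": -0.3, "yaw": 0, "claw": 0}
    - {"tx": 0, "ty": 0, "tz": -0.2, "yaw": 0, "claw": 0}
    - {"tx": 0, "ty": 0, "tz": -0.2, "yaw": 0, "claw": 0}
    - {"tx": 0, "ty": 0, "tz": -0.2, "yaw": 0, "claw": 0}
    - {"tx": 0, "ty": 0, "tz": -0.2, "yaw": 0, "claw": 0}
    - {"tx": 0, "ty": 0, "tz": -0.2, "yaw": 0, "claw": 0}
    - {"tx": 0, "ty": 0, "tz": 0, "yaw": 0, "claw": 0}

```text
t: 5.6
tcp_pos: [673.5, 144.5, 28.2]
orientation: [179.9, -0.0, 85.9]
contact_force: [0.3, 3.8, 1.0]
finger_gap: 18.0
grip_force: 30.0
```

```bash
python3 - <<'E'
from h import *;from bench import r
p,d=r.get_image("side");np.savez("pics/s1.npz",p=p,d=d);cv2.imwrite("pics/s1.png",cv2.resize(p[120:312,120:376,::-1],(800,600)))
E
```

```text
(no output)
```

View pics/s1.png

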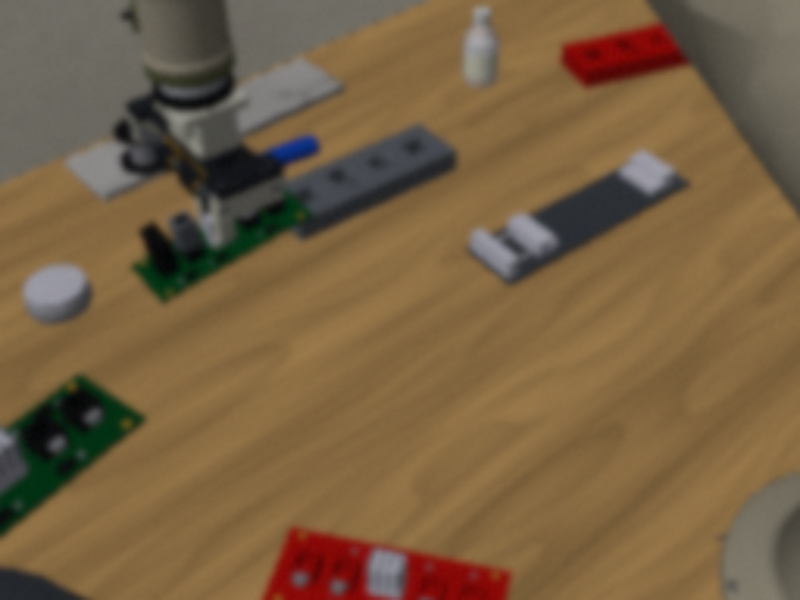

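The side view shows the board's near-tray end propped on the tray's top (270,210) and its filter end lowered, so the tilt has worked. I'm carrying it to the holder.

Emit:
servo_tool:
  series:
    - {"tx": 0, "ty": 0, "tz": 1.5, "yaw": 0, "claw": 0}
    - {"tx": 0, "ty": 0, "tz": 3, "yaw": 0, "claw": 0}
    - {"tx": 0, "ty": 0, "tz": 3, "yaw": 0, "claw": 0}
    - {"tx": -1.2, "ty": -2, "tz": 1.5, "yaw": 0, "claw": 0}
    - {"tx": -2.4, "ty": -4, "tz": 0, "yaw": 0, "claw": 0}
    - {"tx": -2.4, "ty": -4, "tz": 0, "yaw": 0, "claw": 0}
    - {"tx": -2.4, "ty": -4, "tz": 0, "yaw": 0, "claw": 0}
    - {"tx": -2.4, "ty": -4, "tz": 0, "yaw": 0, "claw": 0}
    - {"tx": -2.4, "ty": -4, "tz": 0, "yaw": 0, "claw": 0}
    - {"tx": -2.4, "ty": -4, "tz": 0, "yaw": 0, "claw": 0}
    - {"tx": -2.4, "ty": -4, "tz": 0, "yaw": 0, "claw": 0}
    - {"tx": -2.4, "ty": -3, "tz": 0, "yaw": 0, "claw": 0}

```text
t: 6.85
tcp_pos: [467.2, -189.4, 118.9]
orientation: [180.0, 0.1, 85.7]
contact_force: [0.4, -0.2, -3.9]
finger_gap: 18.1
grip_force: 30.0
```

Emit:
servo_tool:
  series:
    - {"tx": -1, "ty": -1.9, "tz": 0, "yaw": 0, "claw": 0}
    - {"tx": 0, "ty": 0, "tz": 0, "yaw": 0, "claw": 0}
    - {"tx": 0, "ty": 0, "tz": 0, "yaw": 0, "claw": 0}

```text
t: 7.15
tcp_pos: [458.6, -206.0, 118.7]
orientation: [180.0, 0.0, 85.7]
contact_force: [0.4, -0.0, -3.8]
finger_gap: 17.5
grip_force: 30.0
```

```bash
cat >> h.py <<'E'
def tilt(p,d,m,z0=None):
    "plane of the green face: tilt deg along holder axis and its height at TCP xy"
    from bench import r
    s=r.get_state();W=cloud(d,m);hsv=cv2.cvtColor(p,cv2.COLOR_RGB2HSV)
    g=(hsv[...,0]>40)&(hsv[...,0]<90)&(hsv[...,1]>100);t=s['tcp_pos']
    g&=(abs(W[...,2]-t[2]+8)<25)&(np.hypot(W[...,0]-t[0],W[...,1]-t[1])<110)
    a=np.radians(85.8);u=np.array([np.cos(a),np.sin(a)]);v=np.array([u[1],-u[0]])
    q=W[g];l=(q[:,:2]-t[:2])@u;x=(q[:,:2]-t[:2])@v
    for _ in range(3):
        A=np.c_[l,x,np.ones(len(l))];c=np.linalg.lstsq(A,q[:,2],rcond=None)[0]
        e=abs(q[:,2]-A@c);k=e<2.5*np.median(e)+.3;l,x,q=l[k],x[k],q[k]
    # end edge (low end)
    print("n",len(l),"tilt",np.degrees(np.arctan(c[:2])),"top at tcp rel",c[2]-t[2],"l range",np.percentile(l,[1,99.5]),"x range",np.percentile(x,[1,99]),"res",e.mean())
E
python3 - <<'E'
from h import *;s,m,p,d=wrist("w3");print(s['tcp_pos'],s['orientation'],s['contact_force']);tilt(p,d,m)
E
```

```text
[ 458.6 -206.   118.7] [180.    0.   85.7] [ 0.4 -0.  -3.8]
n 11137 tilt [-7.1 -0. ] top at tcp rel -8.60838640353029 l range [-85.1  84.8] x range [-35.4  33.8] res 0.47609910275168904
```

View pics/w3.png

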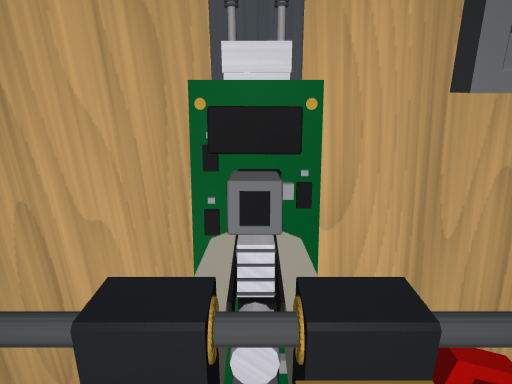

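The wrist view shows the board level across and in line with the sprung jaw at (256,55). The tilt measures 7.1° with the filter end low. I'm lowering it to jaw height and advancing.

Emit:
servo_tool:
  series:
    - {"tx": 0, "ty": 0, "tz": -2, "yaw": 0, "claw": 0}
    - {"tx": 0, "ty": 0, "tz": -3, "yaw": 0, "claw": 0}
    - {"tx": 0, "ty": 0, "tz": -2, "yaw": 0, "claw": 0}
    - {"tx": 0, "ty": 0, "tz": -1.13, "yaw": 0, "claw": 0}
    - {"tx": 0, "ty": 0, "tz": 0, "yaw": 0, "claw": 0}
    - {"tx": 0.03, "ty": 0.3, "tz": 0, "yaw": 0, "claw": 0}
    - {"tx": 0.03, "ty": 0.3, "tz": 0, "yaw": 0, "claw": 0}
    - {"tx": 0.02, "ty": 0.3, "tz": 0, "yaw": 0, "claw": 0}
    - {"tx": 0.02, "ty": 0.3, "tz": 0, "yaw": 0, "claw": 0}
    - {"tx": 0.02, "ty": 0.2, "tz": 0, "yaw": 0, "claw": 0}
    - {"tx": 0, "ty": 0, "tz": 0, "yaw": 0, "claw": 0}

```text
t: 8.3
tcp_pos: [460.5, -191.7, 37.2]
orientation: [179.9, 0.1, 85.8]
contact_force: [-0.6, -5.4, -2.2]
finger_gap: 17.9
grip_force: 30.0
```

```bash
python3 - <<'E'
from h import *;s,m,p,d=wrist("w4");print(s['tcp_pos'],s['contact_force']);tilt(p,d,m)
W=cloud(d,m);print("jaw profile");a=np.radians(85.8);u=np.array([np.cos(a),np.sin(a)]);v=np.array([u[1],-u[0]])
q=W[...,:2]-(461,-189);l=q@u;t=q@v
print([(i,round(float(np.median(W[...,2][(abs(l-i)<1)&(abs(t)<20)])),1)) for i in range(64,150,3)])
E
```

```text
[ 460.5 -191.7   37.2] [-0.6 -5.4 -2.2]
n 9881 tilt [-6.5  0. ] top at tcp rel -8.601811867843683 l range [-85.3  85.9] x range [-35.2  34.3] res 0.4689275508481081
jaw profile
[(64, 73.3), (67, 73.0), (70, 72.4), (73, 20.6), (76, 20.0), (79, 202.7), (82, 23.5), (85, 23.5), (88, 23.5), (91, 23.5), (94, 23.6), (97, 23.5), (100, 5.9), (103, 5.9), (106, 5.9), (109, 5.9), (112, 6.0), (115, 5.9), (118, 6.1), (121, 5.7), (124, nan), (127, nan), (130, nan), (133, nan), (136, nan), (139, nan), (142, nan), (145, nan), (148, nan)]
  return _methods._mean(a, axis=axis, dtype=dtype,
  ret = ret.dtype.type(ret / rcount)
```

View pics/w4.png

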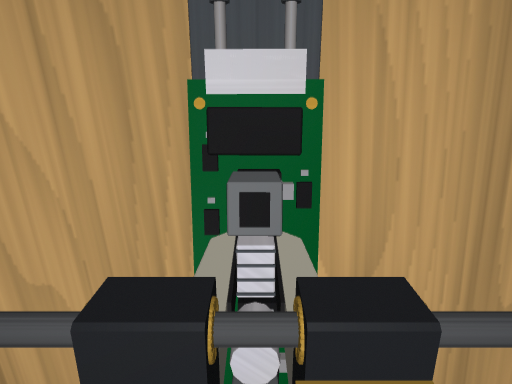

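The wings of the board show beside the jaw, whose lip (rows 50–93) overlaps the board's edge, and the y force is -5.4 N. So the end is in the groove, and I'll push on.

Emit:
servo_tool:
  series:
    - {"tx": 0.02, "ty": 0.3, "tz": 0, "yaw": 0, "claw": 0}
    - {"tx": 0.02, "ty": 0.3, "tz": 0, "yaw": 0, "claw": 0}
    - {"tx": 0.02, "ty": 0.3, "tz": 0, "yaw": 0, "claw": 0}
    - {"tx": 0.02, "ty": 0.3, "tz": 0, "yaw": 0, "claw": 0}
    - {"tx": 0, "ty": 0, "tz": 0, "yaw": 0, "claw": 0}
    - {"tx": 0, "ty": 0, "tz": 0, "yaw": 0, "claw": 0}

```text
t: 8.95
tcp_pos: [461.4, -180.1, 37.1]
orientation: [179.9, 0.1, 85.8]
contact_force: [0.2, -5.0, -4.9]
finger_gap: 17.8
grip_force: 6.7
```

```bash
python3 - <<'E' 2>/dev/null
from h import *;s,m,p,d=wrist("w5");print(s['tcp_pos'],s['contact_force']);tilt(p,d,m)
W=cloud(d,m);a=np.radians(85.8);u=np.array([np.cos(a),np.sin(a)]);v=np.array([u[1],-u[0]])
q=W[...,:2]-(461,-189);l=q@u;t=q@v
for a in(-25,-20,-10,0,10,18):
  print(a,[(i,round(float(np.median(W[...,2][(abs(l-i)<1)&(abs(t-a)<3)])),1)) for i in range(78,118,3)])
E
```

```text
[ 461.4 -180.1   37.1] [ 0.2 -5.  -4.9]
n 7826 tilt [-4.   0.3] top at tcp rel -12.955087950729443 l range [-91.1  73.3] x range [-35.1  34.3] res 0.45594917332597495
-25 [(78, 23.0), (81, 22.8), (84, 23.5), (87, 23.6), (90, 23.6), (93, 23.5), (96, 23.3), (99, 5.9), (102, 5.4), (105, 5.4), (108, 5.4), (111, 5.6), (114, 5.7), (117, 5.5)]
-20 [(78, 23.5), (81, 23.6), (84, 23.6), (87, 23.6), (90, 23.7), (93, 23.5), (96, 23.4), (99, 13.2), (102, 13.0), (105, 13.3), (108, 13.0), (111, 13.1), (114, 13.1), (117, 12.9)]
-10 [(78, 23.5), (81, 23.6), (84, 23.7), (87, 23.3), (90, 23.5), (93, 23.6), (96, 23.7), (99, 5.5), (102, 5.5), (105, 5.6), (108, 5.5), (111, 5.6), (114, 5.7), (117, 5.6)]
0 [(78, 23.5), (81, 23.6), (84, 23.4), (87, 23.7), (90, 23.5), (93, 23.3), (96, 23.6), (99, 5.5), (102, 5.7), (105, 5.6), (108, 5.5), (111, 5.6), (114, 5.5), (117, 5.5)]
10 [(78, 23.6), (81, 23.5), (84, 23.3), (87, 23.7), (90, 23.6), (93, 23.5), (96, 23.7), (99, 5.6), (102, 5.6), (105, 5.5), (108, 5.6), (111, 5.6), (114, 5.5), (117, 5.3)]
18 [(78, 23.6), (81, 23.4), (84, 23.8), (87, 23.5), (90, 23.7), (93, 23.6), (96, 23.7), (99, 13.1), (102, 13.0), (105, 13.3), (108, 12.9), (111, 12.9), (114, 13.3), (117, 13.0)]
```

The grip slackened (6.7 N) and the jaw pushed the board back in the fingers, though its end is still in the groove. I'll let it rest on the fixed jaw's top and regrip it at the centre.

Emit:
servo_tool:
  series:
    - {"tx": 0, "ty": 0, "tz": 0, "yaw": 0, "claw": 0.3}
    - {"tx": 0, "ty": 0, "tz": 0, "yaw": 0, "claw": 0.6}
    - {"tx": 0, "ty": 0, "tz": 0, "yaw": 0, "claw": 0.6}
    - {"tx": 0, "ty": 0, "tz": 0, "yaw": 0, "claw": 0.6}
    - {"tx": 0, "ty": 0, "tz": 0, "yaw": 0, "claw": 0.6}
    - {"tx": 0, "ty": 0, "tz": 3, "yaw": 0, "claw": 0.6}
    - {"tx": 0, "ty": 0, "tz": 4, "yaw": 0, "claw": 0.6}
    - {"tx": 0, "ty": 0, "tz": 4, "yaw": 0, "claw": 0.6}
    - {"tx": 0, "ty": 0, "tz": 4, "yaw": 0, "claw": 0.6}
    - {"tx": 0, "ty": 0, "tz": 0, "yaw": 0, "claw": 0.6}
    - {"tx": 0, "ty": 0, "tz": 0, "yaw": 0, "claw": 0.6}

```text
t: 10.1
tcp_pos: [461.5, -178.7, 187.6]
orientation: [179.9, -0.0, 85.9]
contact_force: [0.2, -0.2, -1.0]
finger_gap: 55.7
grip_force: 0.0
```

```bash
cat >> h.py <<'E'
AX=np.radians(85.8);U=np.array([np.cos(AX),np.sin(AX)]);V=np.array([U[1],-U[0]]);O=np.array([461.,-189.])
def hl(W):
    q=W[...,:2]-O;return q@U,q@V
E
python3 - <<'E' 2>/dev/null
from h import *;s,m,p,d=wrist("w6");print(s['tcp_pos'],s['contact_force'])
W=cloud(d,m);l,t=hl(W);hsv=cv2.cvtColor(p,cv2.COLOR_RGB2HSV)
g=(hsv[...,0]>40)&(hsv[...,0]<90)&(hsv[...,1]>100)&(abs(l)<130)&(abs(t)<50)
A=np.c_[l[g],t[g],np.ones(g.sum())];c=np.linalg.lstsq(A,W[g][:,2],rcond=None)[0];print("tilt",np.degrees(c[:2]),"ztop centre",c[2],"range",l[g].min(),l[g].max(),t[g].min(),t[g].max())
print("green rect",boardpose(p,d,m,None,17))
np.savez("pics/lt.npz",l=l,t=t)
for z0,z1 in((45,62),(68,85)):
    q=((W[...,2]>z0)&(W[...,2]<z1)&(abs(l)<100)&(abs(t)<30)).astype(np.uint8)
    n,lab,st,ce=cv2.connectedComponentsWithStats(q)
    for i in range(1,n):
        if st[i,4]>80:k=lab==i;print(z0,"pix",ce[i],"l",l[k].min(),l[k].max(),"t",t[k].min(),t[k].max(),"z",np.median(W[k][:,2]))
k=(abs(t)<12)
print([(i,round(float(np.median(W[...,2][(abs(l-i)<1)&k])),1)) for i in list(range(-130,-70,4))+list(range(70,104,3))])
E
```

```text
[ 461.5 -178.7  187.6] [ 0.2 -0.2 -1. ]
tilt [-0.  -0.5] ztop centre 23.35294055713345 range -97.57704060872177 92.70623438855982 -36.445809898889706 38.18480003379774
green rect [ 461.  -198.5  183.6   71.1   86.6]
45 pix [257.1 197.6] l -18.267639861047893 7.4758510257008615 t -8.218462561336402 10.312057131781014 z 55.751476943573266
45 pix [256.9 224.6] l -39.82995496609964 -28.403722083842382 t -9.463608389758065 11.811159727804759 z 53.98414116683671
45 pix [256.6 252.2] l -60.077715026045155 -57.845399086144376 t -9.628905462918107 12.053124071825472 z 58.149743086629485
68 pix [256.2 129.4] l 50.41197366356377 68.42498679745692 t -17.48733119550255 17.96773803244916 z 69.81417444159152
68 pix [256.4 164.6] l 18.39305094776387 40.89227973813649 t -10.216450457388609 11.077656526260046 z 71.65669229457603
68 pix [257. 240.] l -49.05848699626668 -27.661497997330276 t -9.789784064700328 11.810150507827448 z 75.55759786833906
68 pix [257.4 270. ] l -79.58908919324371 -56.95709287551018 t -9.790353754392436 12.126287153116113 z 77.36840010626253
[(-130, -0.4), (-126, 4.2), (-122, nan), (-118, nan), (-114, nan), (-110, nan), (-106, 23.7), (-102, 23.1), (-98, 27.2), (-94, 26.7), (-90, 26.7), (-86, 25.8), (-82, 25.8), (-78, 77.8), (-74, 78.0), (70, 17.1), (73, 16.9), (76, 23.5), (79, 23.7), (82, 23.6), (85, 23.6), (88, 23.5), (91, 23.4), (94, 23.5), (97, 22.5), (100, 5.2), (103, 5.5)]
```

View pics/w6.png

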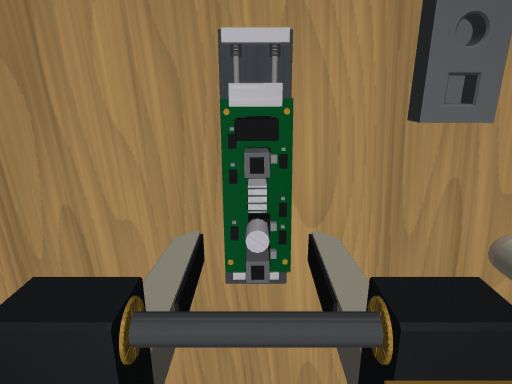

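The board rests as planned: filter end under the sprung lip (256,95), other end on the fixed jaw (256,276). The sink is at l≈-5, so I'll regrip there.

Emit:
servo_tool:
  series:
    - {"tx": 0, "ty": -0.85, "tz": -2, "yaw": 0, "claw": 0.6}
    - {"tx": 0, "ty": -0.84, "tz": -4, "yaw": 0, "claw": 0.6}
    - {"tx": 0, "ty": 0, "tz": -4, "yaw": 0, "claw": 0.6}
    - {"tx": 0, "ty": 0, "tz": -3, "yaw": 0, "claw": 0.6}
    - {"tx": 0, "ty": 0, "tz": -1.7, "yaw": 0, "claw": 0.5}
    - {"tx": 0, "ty": 0, "tz": -1, "yaw": 0, "claw": 0.4}
    - {"tx": 0, "ty": 0, "tz": 0, "yaw": 0, "claw": 0.2}
    - {"tx": 0, "ty": 0, "tz": 0, "yaw": 0, "claw": 0}
    - {"tx": 0, "ty": 0, "tz": 0, "yaw": 0, "claw": 0}
    - {"tx": 0, "ty": 0, "tz": 0, "yaw": 0, "claw": 0}
    - {"tx": 0, "ty": 0, "tz": 0, "yaw": 0, "claw": 0}
    - {"tx": 0, "ty": 0, "tz": 0, "yaw": 0, "claw": 0}

```text
t: 11.35
tcp_pos: [461.6, -196.1, 30.5]
orientation: [179.9, 0.0, 85.9]
contact_force: [0.8, -0.5, 7.2]
finger_gap: 17.4
grip_force: 30.0
```

Emit:
servo_tool:
  series:
    - {"tx": 0, "ty": 0, "tz": 0, "yaw": 0, "claw": 0}
    - {"tx": 0, "ty": 0, "tz": 0, "yaw": 0, "claw": 0}
    - {"tx": 0, "ty": 0, "tz": 0, "yaw": 0, "claw": 0}

```text
t: 11.65
tcp_pos: [461.6, -196.1, 30.6]
orientation: [179.9, 0.0, 85.8]
contact_force: [0.2, -0.0, 7.0]
finger_gap: 18.2
grip_force: 30.0
```

Emit:
servo_tool:
  series:
    - {"tx": 0, "ty": 0, "tz": 0.2, "yaw": 0, "claw": 0}
    - {"tx": 0.02, "ty": 0.3, "tz": 0, "yaw": 0, "claw": 0}
    - {"tx": 0.02, "ty": 0.3, "tz": 0, "yaw": 0, "claw": 0}
    - {"tx": 0.02, "ty": 0.3, "tz": 0, "yaw": 0, "claw": 0}
    - {"tx": 0.02, "ty": 0.3, "tz": 0, "yaw": 0, "claw": 0}
    - {"tx": 0.02, "ty": 0.35, "tz": 0, "yaw": 0, "claw": 0}
    - {"tx": 0, "ty": 0, "tz": 0, "yaw": 0, "claw": 0}
    - {"tx": 0, "ty": 0, "tz": 0, "yaw": 0, "claw": 0}

```text
t: 12.45
tcp_pos: [462.0, -182.2, 32.0]
orientation: [179.9, 0.1, 85.7]
contact_force: [-1.1, -8.2, 0.8]
finger_gap: 17.4
grip_force: 30.0
```

```bash
sed -i 's/O=np.array(\[461.,-189.\])/O=np.array([460.8,-192.])/' h.py; python3 - <<'E' 2>/dev/null
from h import *;s,m,p,d=wrist("w7");print(s['tcp_pos'],s['contact_force'],s['grip_force']);tilt(p,d,m)
W=cloud(d,m);l,t=hl(W)
print([(i,round(float(np.median(W[...,2][(abs(l-i)<1)&(abs(t)<12)])),1)) for i in range(70,126,3)])
E
```

```text
[ 462.  -182.2   32. ] [-1.1 -8.2  0.8] 29.988655149936676
n 10282 tilt [-3.4  0. ] top at tcp rel -8.872420854001042 l range [-85.3  88.5] x range [-35.3  34.1] res 0.4665592656594121
[(70, 71.6), (73, 71.5), (76, 71.4), (79, 71.1), (82, 71.0), (85, 69.1), (88, 18.6), (91, 18.4), (94, 23.5), (97, 23.5), (100, 23.5), (103, 23.6), (106, 23.5), (109, 23.5), (112, 23.4), (115, 5.5), (118, 5.5), (121, 5.5), (124, 5.5)]
```

Emit:
servo_tool:
  series:
    - {"tx": 0.01, "ty": 0.2, "tz": 0, "yaw": 0, "claw": 0}
    - {"tx": 0, "ty": 0, "tz": 0, "yaw": 0, "claw": 0}
    - {"tx": 0, "ty": 0, "tz": -0.15, "yaw": 0, "claw": 0}
    - {"tx": 0, "ty": 0, "tz": -0.15, "yaw": 0, "claw": 0}
    - {"tx": 0, "ty": 0, "tz": -0.15, "yaw": 0, "claw": 0}
    - {"tx": 0, "ty": 0, "tz": -0.15, "yaw": 0, "claw": 0}
    - {"tx": 0, "ty": 0, "tz": 0, "yaw": 0, "claw": 0}
    - {"tx": 0, "ty": 0, "tz": 0, "yaw": 0, "claw": 0}

```text
t: 13.3
tcp_pos: [462.2, -180.6, 26.0]
orientation: [179.9, 0.1, 85.7]
contact_force: [-2.2, -8.7, 0.6]
finger_gap: 17.9
grip_force: 30.0
```

```bash
python3 - <<'E' 2>/dev/null
from h import *;s,m,p,d=wrist("w8");print(s['tcp_pos'],s['contact_force'],s['grip_force']);tilt(p,d,m)
W=cloud(d,m);l,t=hl(W)
print([(i,round(float(np.median(W[...,2][(abs(l-i)<1)&(abs(t)<12)])),1)) for i in range(82,126,3)])
E
```

```text
[ 462.2 -180.6   26. ] [-2.2 -8.7  0.6] 30.00074565410614
n 10009 tilt [-0.5 -0. ] top at tcp rel -8.834059244372007 l range [-84.9  89.2] x range [-35.2  34.2] res 0.4535329892054453
[(82, 68.6), (85, 44.7), (88, 16.5), (91, 16.6), (94, 191.4), (97, 23.5), (100, 23.5), (103, 23.5), (106, 23.5), (109, 23.5), (112, 23.6), (115, 23.5), (118, 5.8), (121, 5.5), (124, 5.6)]
```

Emit:
servo_tool:
  series:
    - {"tx": 0, "ty": 0, "tz": -0.05, "yaw": 0, "claw": 0}
    - {"tx": -0.01, "ty": -0.2, "tz": 0, "yaw": 0, "claw": 0}
    - {"tx": -0.02, "ty": -0.2, "tz": 0, "yaw": 0, "claw": 0}
    - {"tx": -0.01, "ty": -0.2, "tz": 0, "yaw": 0, "claw": 0}
    - {"tx": -0.02, "ty": -0.2, "tz": 0, "yaw": 0, "claw": 0}
    - {"tx": -0.01, "ty": -0.2, "tz": 0, "yaw": 0, "claw": 0}
    - {"tx": 0, "ty": 0, "tz": 0, "yaw": 0, "claw": 0}
    - {"tx": 0, "ty": 0, "tz": 0, "yaw": 0, "claw": 0}

```text
t: 14.15
tcp_pos: [461.5, -190.0, 25.6]
orientation: [179.9, 0.1, 85.8]
contact_force: [-0.6, -5.6, 0.7]
finger_gap: 17.8
grip_force: 30.0
```

```bash
python3 - <<'E' 2>/dev/null
from h import *;s,m,p,d=wrist("w9");print(s['tcp_pos'],s['contact_force'],s['grip_force']);tilt(p,d,m)
W=cloud(d,m);l,t=hl(W)
print([(i,round(float(np.median(W[...,2][(abs(l-i)<1)&(abs(t)<12)])),1)) for i in range(76,126,3)])
E
```

```text
[ 461.5 -190.    25.6] [-0.6 -5.6  0.7] 29.998510479927063
n 9964 tilt [-0.2 -0. ] top at tcp rel -8.796719572375181 l range [-76.6  89.1] x range [-35.3  34.1] res 0.47157034321985913
[(76, 23.4), (79, 16.5), (82, 16.5), (85, 191.0), (88, 23.5), (91, 23.5), (94, 23.6), (97, 23.5), (100, 23.6), (103, 23.6), (106, 23.3), (109, 5.5), (112, 5.6), (115, 5.5), (118, 5.5), (121, 5.7), (124, 5.5)]
```

Emit:
servo_tool:
  series:
    - {"tx": 0, "ty": -0.1, "tz": 0, "yaw": 0, "claw": 0}
    - {"tx": 0, "ty": 0, "tz": 0, "yaw": 0, "claw": 0.3}
    - {"tx": 0, "ty": 0, "tz": 0, "yaw": 0, "claw": 0.6}
    - {"tx": 0, "ty": 0, "tz": 0, "yaw": 0, "claw": 0.6}
    - {"tx": 0, "ty": 0, "tz": 0, "yaw": 0, "claw": 0.6}
    - {"tx": 0, "ty": 0, "tz": 1, "yaw": 0, "claw": 0.6}
    - {"tx": 0, "ty": 0, "tz": 4, "yaw": 0, "claw": 0.6}
    - {"tx": 0, "ty": 0, "tz": 4, "yaw": 0, "claw": 0.6}
    - {"tx": 0, "ty": -1.5, "tz": 4, "yaw": 0, "claw": 0.6}
    - {"tx": 0, "ty": -3.5, "tz": 4, "yaw": 0, "claw": 0.6}
    - {"tx": 0, "ty": -1, "tz": 0, "yaw": 0, "claw": 0.6}
    - {"tx": 0, "ty": 0, "tz": 0, "yaw": 0, "claw": 0.6}

```text
t: 15.4
tcp_pos: [461.4, -248.8, 194.2]
orientation: [179.8, 0.1, 85.7]
contact_force: [0.6, -0.8, -0.1]
finger_gap: 56.2
grip_force: 0.0
```

```bash
cat >> h.py <<'E'
def tops(W,lo=64,hi=80):
    l,t=hl(W);q=((W[...,2]>lo)&(W[...,2]<hi)&(abs(l)<100)&(abs(t)<30)).astype(np.uint8)
    n,lab,st,ce=cv2.connectedComponentsWithStats(q)
    for i in range(1,n):
        if st[i,4]>80:
            k=lab==i;(x,y),wh,a=cv2.minAreaRect(W[k][:,:2].astype(np.float32))
            print("top: pix",ce[i],"xy",x,y,"size",wh,a,"l",(np.array([x,y])-O)@U,"t",(np.array([x,y])-O)@V,"z",np.median(W[k][:,2]))
E
python3 - <<'E' 2>/dev/null
from h import *;s,m,p,d=wrist("wa");print(s['tcp_pos'],s['contact_force'])
W=cloud(d,m);l,t=hl(W);tops(W);tops(W,48,55)
print([(i,round(float(np.median(W[...,2][(abs(l-i)<1)&(abs(t-1)<6)])),1)) for i in list(range(-126,-76,3))+list(range(76,110,3))])
for i in(-100,90):k=(abs(l-i)<4)&(W[...,2]>22)&(W[...,2]<26);print("jaw t",t[k].min(),t[k].max())
E
```

```text
[ 461.4 -248.8  194.2] [ 0.6 -0.8 -0.1]
top: pix [248.5  35.5] xy 464.90997314453125 -128.03472900390625 size (18.04522705078125, 35.50697708129883) 85.8499984741211 l 64.09449782733849 t -0.5857654084895717 z 68.49741358833415
top: pix [249.  75.] xy 462.95855712890625 -157.3339385986328 size (21.512306213378906, 21.276636123657227) 85.55994415283203 l 34.731053736453575 t -0.3861195639776674 z 68.69525579350176
top: pix [249.9 158.1] xy 458.3521728515625 -225.3583984375 size (20.54764747619629, 21.11410140991211) 40.73167037963867 l -33.44808814597213 t 0.0018555077479189886 z 68.57046102820897
top: pix [250. 191.] xy 456.0623779296875 -255.3787841796875 size (22.99384117126465, 21.647199630737305) 84.9037094116211 l -63.55555391038856 t -0.08315118887918888 z 68.6249764307484
top: pix [250.1 116.4] xy 460.7462158203125 -191.69252014160156 size (25.430370330810547, 17.953344345092773) 85.86085510253906 l 0.30271505788138614 t -0.0761590115301578 z 50.71778735766449
[(-126, -0.5), (-123, 4.9), (-120, 5.2), (-117, 5.6), (-114, 5.6), (-111, nan), (-108, nan), (-105, 23.5), (-102, 23.5), (-99, 23.6), (-96, 23.4), (-93, 23.3), (-90, 23.8), (-87, nan), (-84, nan), (-81, nan), (-78, nan), (76, nan), (79, nan), (82, 16.8), (85, 23.4), (88, 23.8), (91, 23.5), (94, 23.5), (97, 23.4), (100, nan), (103, nan), (106, nan), (109, nan)]
jaw t -25.14885042585993 273.42255730213964
jaw t -25.668275299280854 223.5078347520062
```

View pics/wa.png

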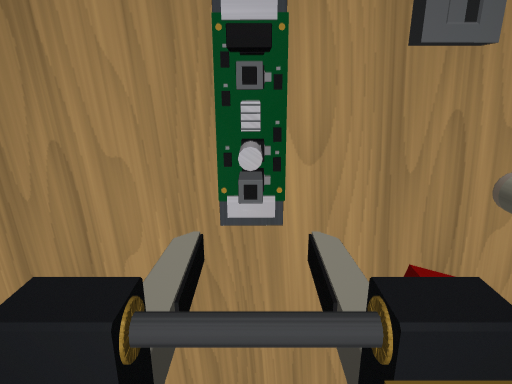

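The board is clamped: sink at l=0.3, t=-0.1, and all module tops level at 68.6. Next I'll look at the tray from above.

Emit:
servo_tool:
  series:
    - {"tx": 3, "ty": 2.6, "tz": 1, "yaw": 0, "claw": 0.6}
    - {"tx": 3, "ty": 2.6, "tz": 1, "yaw": 0, "claw": 0.6}
    - {"tx": 3, "ty": 2.6, "tz": 1, "yaw": 0, "claw": 0.6}
    - {"tx": 3, "ty": 2.6, "tz": 1, "yaw": 0, "claw": 0.6}
    - {"tx": 3, "ty": 2.6, "tz": 1, "yaw": 0, "claw": 0.6}
    - {"tx": 3, "ty": 2.6, "tz": 1, "yaw": 0, "claw": 0.6}
    - {"tx": 2, "ty": 1.8, "tz": 0, "yaw": 0, "claw": 0.6}
    - {"tx": 0, "ty": 0, "tz": 0, "yaw": 0, "claw": 0.6}
    - {"tx": 0, "ty": 0, "tz": 0, "yaw": 0, "claw": 0.6}

```text
t: 16.35
tcp_pos: [660.3, -71.8, 250.7]
orientation: [-179.8, 0.0, 86.0]
contact_force: [-0.6, -0.2, -0.4]
finger_gap: 55.7
grip_force: 0.0
```

```bash
python3 - <<'E' 2>/dev/null
from h import *;s,m,p,d=wrist("wb");print(s['tcp_pos'],s['orientation'])
W=cloud(d,m);top=((abs(W[...,2]-27)<3)&(abs(W[...,0]-661)<60)&(abs(W[...,1]+35)<125)).astype(np.uint8)
cs,h=cv2.findContours(top,cv2.RETR_CCOMP,cv2.CHAIN_APPROX_NONE)
b=max(range(len(cs)),key=lambda i:cv2.contourArea(cs[i]))
def show(c,n):
    w=rays(c[:,0],m,27)[:,:2].astype(np.float32);print(n,cv2.minAreaRect(w),"pix",c[:,0].mean(0))
show(cs[b],"tray")
for i in range(len(cs)):
    if h[0][i][3]==b and cv2.contourArea(cs[i])>60:show(cs[i],"hole")
E
```

```text
[660.3 -71.8 250.7] [-179.8    0.    86. ]
tray ((661.2711791992188, -37.46556091308594), (209.48646545410156, 69.90082550048828), 85.67439270019531) pix [255.6 121.8]
hole ((656.047607421875, -112.22183990478516), (28.784719467163086, 27.63263702392578), 86.03984832763672) pix [255.4 193.7]
hole ((659.9105834960938, -62.024635314941406), (26.220386505126953, 27.023723602294922), 40.89240264892578) pix [255.6 152.7]
hole ((663.0648803710938, -12.533771514892578), (24.811275482177734, 43.11555480957031), 85.9732666015625) pix [255.5 108.5]
hole ((666.5770263671875, 36.70720291137695), (27.99907875061035, 28.771427154541016), 86.62617492675781) pix [255.7  60.4]
```

View pics/wb.png

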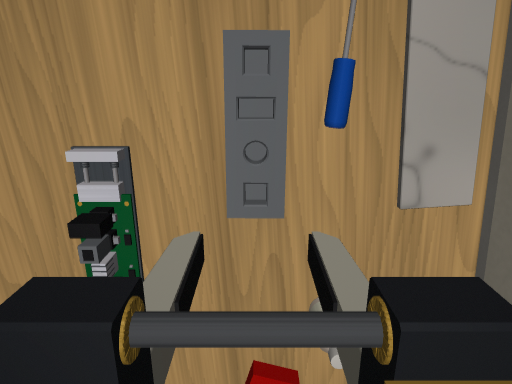

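The tray's four recesses lie in column 255 at rows 60 (square), 108 (oblong), 153 (round) and 194 (square), and the measured centres match the tray's layout. First module: the relay in socket0.

Emit:
servo_tool:
  series:
    - {"tx": -2.92, "ty": -2.63, "tz": -1.4, "yaw": 0, "claw": 0.6}
    - {"tx": -2.92, "ty": -2.63, "tz": -1.4, "yaw": 0, "claw": 0.6}
    - {"tx": -2.92, "ty": -2.63, "tz": -1.4, "yaw": 0, "claw": 0.6}
    - {"tx": -2.92, "ty": -2.63, "tz": -1.4, "yaw": 0, "claw": 0.6}
    - {"tx": -2.92, "ty": -2.63, "tz": -1.4, "yaw": 0, "claw": 0.6}
    - {"tx": -2.92, "ty": -2.63, "tz": -1.4, "yaw": 0, "claw": 0.6}
    - {"tx": -2.9, "ty": -2.59, "tz": -1.4, "yaw": 0, "claw": 0.6}
    - {"tx": 0, "ty": 0, "tz": -3, "yaw": 0, "claw": 0.6}
    - {"tx": 0, "ty": 0, "tz": -3, "yaw": 0, "claw": 0.6}
    - {"tx": 0, "ty": 0, "tz": -2, "yaw": 0, "claw": 0.6}
    - {"tx": 0, "ty": 0, "tz": 0, "yaw": 0, "claw": 0.6}
    - {"tx": 0, "ty": 0, "tz": 0, "yaw": 0, "claw": 0.6}

```text
t: 17.6
tcp_pos: [456.0, -257.5, 75.1]
orientation: [-179.9, -0.0, 85.8]
contact_force: [-0.4, -0.5, -0.0]
finger_gap: 55.8
grip_force: 0.0
```

Emit:
servo_tool:
  series:
    - {"tx": 0, "ty": 0.2, "tz": -1.2, "yaw": 0, "claw": 0.6}
    - {"tx": 0, "ty": 0, "tz": -1.2, "yaw": 0, "claw": 0.6}
    - {"tx": 0, "ty": 0, "tz": -0.8, "yaw": 0, "claw": 0.4}
    - {"tx": 0, "ty": 0, "tz": 0, "yaw": 0, "claw": 0.2}
    - {"tx": 0, "ty": 0, "tz": 0, "yaw": 0, "claw": 0}
    - {"tx": 0, "ty": 0, "tz": 0, "yaw": 0, "claw": 0}
    - {"tx": 0, "ty": 0, "tz": 0, "yaw": 0, "claw": 0}
    - {"tx": 0, "ty": 0, "tz": 0, "yaw": 0, "claw": 0}
    - {"tx": 0, "ty": 0, "tz": 0, "yaw": 0, "claw": 0}

```text
t: 18.5
tcp_pos: [457.1, -255.1, 43.2]
orientation: [180.0, 0.0, 85.8]
contact_force: [-1.5, 0.5, 2.8]
finger_gap: 22.0
grip_force: 30.0
```

Emit:
servo_tool:
  series:
    - {"tx": 0, "ty": 0, "tz": 0.2, "yaw": 0, "claw": 0}
    - {"tx": 0, "ty": 0, "tz": 0.3, "yaw": 0, "claw": 0}
    - {"tx": 0, "ty": 0, "tz": 0.3, "yaw": 0, "claw": 0}
    - {"tx": 0, "ty": 0, "tz": 0.3, "yaw": 0, "claw": 0}
    - {"tx": 0, "ty": 0, "tz": 0.4, "yaw": 0, "claw": 0}
    - {"tx": 0, "ty": 0, "tz": 0.5, "yaw": 0, "claw": 0}
    - {"tx": 0, "ty": 0, "tz": 0.6, "yaw": 0, "claw": 0}
    - {"tx": 0, "ty": 0, "tz": 1, "yaw": 0, "claw": 0}
    - {"tx": 0, "ty": 0, "tz": 2, "yaw": 0, "claw": 0}
    - {"tx": 0, "ty": 0, "tz": 2, "yaw": 0, "claw": 0}
    - {"tx": 0, "ty": 0, "tz": 0, "yaw": 0, "claw": 0}

```text
t: 19.6
tcp_pos: [458.4, -255.8, 121.7]
orientation: [179.8, 0.1, 85.8]
contact_force: [0.0, -0.9, -0.4]
finger_gap: 21.8
grip_force: 29.9
```

```bash
cat >> h.py <<'E'
def look(n):
    s,m,p,d=wrist(n);print(s['tcp_pos'],s['contact_force'],s['finger_gap'],s['grip_force'])
    W=cloud(d,m);tops(W,60,80);tops(W,48,56)
    # held thing: points near the TCP between the fingers
    t=s['tcp_pos'];q=(np.hypot(W[...,0]-t[0],W[...,1]-t[1])<24)&(W[...,2]>t[2]-20)&(W[...,2]<t[2]+60)
    v=np.argwhere(q)
    return W,p
E
python3 - <<'E'
from h import *;look("wc")
E
```

```text
[ 458.4 -255.8  121.7] [ 0.  -0.9 -0.4] 21.794389831425956 29.94661509990692
top: pix [251.1  10.7] xy 464.7146911621094 -131.12576293945312 size (10.604732513427734, 35.79961013793945) 86.26541137695312 l 60.9974628335014 t -0.5541412040002182 z 68.9092617357542
top: pix [251.5  57.2] xy 463.0517883300781 -156.91961669921875 size (21.81800079345703, 22.02048110961914) 85.40416717529297 l 35.151091050060224 t -0.3234829262635126 z 69.50298437067501
top: pix [252.2 168.2] xy 458.50579833984375 -224.7168731689453 size (20.824363708496094, 21.261207580566406) 39.069801330566406 l -32.79703445434266 t 0.10808427720072068 z 70.4847924572264
top: pix [251.4  24.5] xy 464.79949951171875 -136.3896026611328 size (0.5693414211273193, 34.50236511230469) 85.85733032226562 l 55.75397048390785 t -0.08404647796063991 z 52.171621034806776
top: pix [252.5 114. ] xy 461.0106506347656 -191.2445526123047 size (25.2143611907959, 18.29035758972168) 85.95733642578125 l 0.7688462892439579 t 0.15475732298868441 z 52.154685959989365
```

View pics/wc.png

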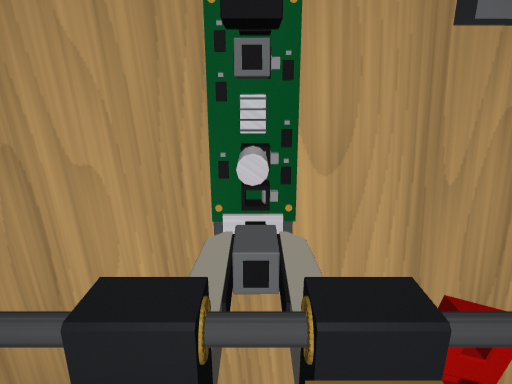

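The relay is out and upright in the fingers (256,260). The board's end rose slightly but is still within the lip. I'll carry it to hole0.

Emit:
servo_tool:
  series:
    - {"tx": 2, "ty": 1.4, "tz": 0, "yaw": 0, "claw": 0}
    - {"tx": 3.3, "ty": 2.4, "tz": 0, "yaw": 0, "claw": 0}
    - {"tx": 3.3, "ty": 2.4, "tz": 0, "yaw": 0, "claw": 0}
    - {"tx": 3.3, "ty": 2.4, "tz": 0, "yaw": 0, "claw": 0}
    - {"tx": 3.3, "ty": 2.4, "tz": 0, "yaw": 0, "claw": 0}
    - {"tx": 3.3, "ty": 2.4, "tz": 0, "yaw": 0, "claw": 0}
    - {"tx": 1.22, "ty": 0.95, "tz": -1.5, "yaw": 0, "claw": 0}
    - {"tx": 0, "ty": 0, "tz": -2.5, "yaw": 0, "claw": 0}
    - {"tx": 0, "ty": 0, "tz": -2, "yaw": 0, "claw": 0}
    - {"tx": 0, "ty": 0, "tz": 0, "yaw": 0, "claw": 0}
    - {"tx": 0, "ty": 0, "tz": 0, "yaw": 0, "claw": 0}

```text
t: 20.75
tcp_pos: [653.6, -112.1, 58.3]
orientation: [-179.9, 0.0, 85.8]
contact_force: [0.0, -0.4, -0.6]
finger_gap: 21.8
grip_force: 29.9
```

Emit:
servo_tool:
  series:
    - {"tx": 0.2, "ty": 0, "tz": 0, "yaw": 0, "claw": 0}
    - {"tx": 0, "ty": 0, "tz": -0.7, "yaw": 0, "claw": 0}
    - {"tx": 0, "ty": 0, "tz": -0.7, "yaw": 0, "claw": 0}
    - {"tx": 0, "ty": 0, "tz": -0.6, "yaw": 0, "claw": 0}
    - {"tx": 0, "ty": 0, "tz": -0.5, "yaw": 0, "claw": 0}
    - {"tx": 0, "ty": 0, "tz": -0.25, "yaw": 0, "claw": 0}
    - {"tx": 0, "ty": 0, "tz": 0, "yaw": 0, "claw": 0}
    - {"tx": 0, "ty": 0, "tz": 0, "yaw": 0, "claw": 0}

```text
t: 21.55
tcp_pos: [656.4, -111.7, 31.5]
orientation: [-180.0, 0.0, 85.8]
contact_force: [-0.8, 0.4, -0.6]
finger_gap: 21.6
grip_force: 29.9
```

Emit:
servo_tool:
  series:
    - {"tx": 0, "ty": 0, "tz": -0.1, "yaw": 0, "claw": 0}
    - {"tx": 0, "ty": 0, "tz": 0, "yaw": 0, "claw": 0.2}
    - {"tx": 0, "ty": 0, "tz": 0, "yaw": 0, "claw": 0.45}
    - {"tx": 0, "ty": 0, "tz": 0, "yaw": 0, "claw": 0.6}
    - {"tx": 0, "ty": 0, "tz": 0, "yaw": 0, "claw": 0.6}
    - {"tx": 0, "ty": 0, "tz": 1, "yaw": 0, "claw": 0.6}
    - {"tx": 0, "ty": 0, "tz": 3, "yaw": 0, "claw": 0.6}
    - {"tx": 0, "ty": 0, "tz": 4, "yaw": 0, "claw": 0.6}
    - {"tx": 0, "ty": 0, "tz": 4, "yaw": 0, "claw": 0.6}
    - {"tx": 0, "ty": -3, "tz": 3, "yaw": 0, "claw": 0.6}
    - {"tx": 0, "ty": -3, "tz": 0, "yaw": 0, "claw": 0.6}
    - {"tx": 0, "ty": 0, "tz": 0, "yaw": 0, "claw": 0.6}

```text
t: 22.75
tcp_pos: [656.1, -177.1, 183.1]
orientation: [179.8, 0.2, 85.5]
contact_force: [-0.5, -0.3, -1.0]
finger_gap: 56.2
grip_force: 0.0
```

```bash
cat >> h.py <<'E'
TC=np.array([661.2,-37.5]);TA=np.radians(85.7)
def tray(n):
    s,m,p,d=wrist(n);print(s['tcp_pos'],s['finger_gap']);W=cloud(d,m);u=np.array([np.cos(TA),np.sin(TA)])
    for y in(-75,-25,25,75):
        c=TC+y*u;k=(np.hypot(W[...,0]-c[0],W[...,1]-c[1])<30)&(W[...,2]>40)&(W[...,2]<80)
        if k.sum()>40:
            top=k&(abs(W[...,2]-np.percentile(W[k][:,2],90))<3)
            (x,yy),wh,a=cv2.minAreaRect(W[top][:,:2].astype(np.float32));print("hole y",y,"off",np.array([x,yy])-c,"size",wh,"top z",np.median(W[top][:,2]))
E
python3 - <<'E'
from h import *;tray("wd")
E
```

```text
[ 656.1 -177.1  183.1] 56.15630937050757
hole y -75 off [0.3 0.3] size (21.305320739746094, 21.71571922302246) top z 55.61257356996879
```

Emit:
servo_tool:
  series:
    - {"tx": -3.3, "ty": -0.8, "tz": -1.2, "yaw": 0, "claw": 0.6}
    - {"tx": -3.3, "ty": -0.8, "tz": -1.2, "yaw": 0, "claw": 0.6}
    - {"tx": -3.3, "ty": -0.8, "tz": -1.2, "yaw": 0, "claw": 0.6}
    - {"tx": -3.3, "ty": -0.8, "tz": -1.2, "yaw": 0, "claw": 0.6}
    - {"tx": -3.3, "ty": -0.8, "tz": -1.2, "yaw": 0, "claw": 0.6}
    - {"tx": -3.27, "ty": -0.81, "tz": -1.2, "yaw": 0, "claw": 0.6}
    - {"tx": 0, "ty": 0, "tz": -2, "yaw": 0, "claw": 0.6}
    - {"tx": 0, "ty": 0, "tz": -1.5, "yaw": 0, "claw": 0.6}
    - {"tx": 0, "ty": 0, "tz": 0, "yaw": 0, "claw": 0.6}
    - {"tx": 0, "ty": 0, "tz": 0, "yaw": 0, "claw": 0.6}
    - {"tx": 0, "ty": 0, "tz": 0, "yaw": 0, "claw": 0.6}

```text
t: 23.9
tcp_pos: [459.2, -219.4, 74.1]
orientation: [180.0, 0.0, 85.9]
contact_force: [-0.9, 0.1, 0.2]
finger_gap: 55.8
grip_force: 0.0
```

Emit:
servo_tool:
  series:
    - {"tx": -0.05, "ty": -0.58, "tz": 0, "yaw": 0, "claw": 0.6}
    - {"tx": 0, "ty": 0, "tz": -1, "yaw": 0, "claw": 0.6}
    - {"tx": 0, "ty": 0, "tz": -1, "yaw": 0, "claw": 0.5}
    - {"tx": 0, "ty": 0, "tz": -0.95, "yaw": 0, "claw": 0.4}
    - {"tx": 0, "ty": 0, "tz": 0, "yaw": 0, "claw": 0.2}
    - {"tx": 0, "ty": 0, "tz": 0, "yaw": 0, "claw": 0}
    - {"tx": 0, "ty": 0, "tz": 0, "yaw": 0, "claw": 0}
    - {"tx": 0, "ty": 0, "tz": 0, "yaw": 0, "claw": 0}
    - {"tx": 0, "ty": 0, "tz": 0, "yaw": 0, "claw": 0}
    - {"tx": 0, "ty": 0, "tz": 0, "yaw": 0, "claw": 0}

```text
t: 24.9
tcp_pos: [458.4, -225.5, 44.1]
orientation: [180.0, 0.0, 85.9]
contact_force: [0.9, -0.8, -3.8]
finger_gap: 21.6
grip_force: 30.0
```

Emit:
servo_tool:
  series:
    - {"tx": 0, "ty": 0, "tz": 0.2, "yaw": 0, "claw": 0}
    - {"tx": 0, "ty": 0, "tz": 0.3, "yaw": 0, "claw": 0}
    - {"tx": 0, "ty": 0, "tz": 0.3, "yaw": 0, "claw": 0}
    - {"tx": 0, "ty": 0, "tz": 0.3, "yaw": 0, "claw": 0}
    - {"tx": 0, "ty": 0, "tz": 0.4, "yaw": 0, "claw": 0}
    - {"tx": 0, "ty": 0, "tz": 0.5, "yaw": 0, "claw": 0}
    - {"tx": 0, "ty": 0, "tz": 0.6, "yaw": 0, "claw": 0}
    - {"tx": 0, "ty": 0, "tz": 1, "yaw": 0, "claw": 0}
    - {"tx": 0, "ty": 0, "tz": 2, "yaw": 0, "claw": 0}
    - {"tx": 0, "ty": 0, "tz": 2, "yaw": 0, "claw": 0}
    - {"tx": 0, "ty": 0, "tz": 0, "yaw": 0, "claw": 0}

```text
t: 26.0
tcp_pos: [459.1, -226.1, 122.5]
orientation: [179.8, 0.1, 85.8]
contact_force: [-0.5, -0.6, -0.8]
finger_gap: 21.3
grip_force: 30.0
```

```bash
python3 - <<'E'
from h import *;look("we")
E
```

```text
[ 459.1 -226.1  122.5] [-0.5 -0.6 -0.8] 21.335050578837823 29.97818112373352
top: pix [253.6  57.9] xy 464.88385009765625 -127.29167938232422 size (17.91185188293457, 35.88695526123047) 85.91240692138672 l 64.83363876738179 t -0.6662379159882597 z 68.87764753132598
top: pix [254.1 108.1] xy 462.8739929199219 -156.69247436523438 size (22.189279556274414, 21.619714736938477) 86.55310821533203 l 35.364601972835985 t -0.5174363578287792 z 69.45667810458464
top: pix [254.6 156.9] xy 460.68280029296875 -190.97621154785156 size (25.873491287231445, 17.882591247558594) 86.3995590209961 l 1.012455549696 t -0.19186538502418243 z 52.12429511957589
```

View pics/we.png

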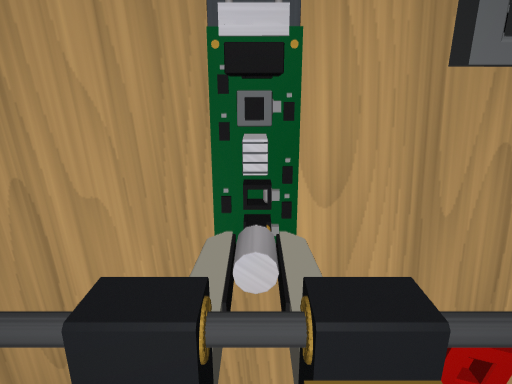

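The can is held upright at (256,262). I'll take it to the round hole1.

Emit:
servo_tool:
  series:
    - {"tx": 2, "ty": 1.6, "tz": 0, "yaw": 0, "claw": 0}
    - {"tx": 3.2, "ty": 2.6, "tz": 0, "yaw": 0, "claw": 0}
    - {"tx": 3.2, "ty": 2.6, "tz": 0, "yaw": 0, "claw": 0}
    - {"tx": 3.2, "ty": 2.6, "tz": 0, "yaw": 0, "claw": 0}
    - {"tx": 3.2, "ty": 2.6, "tz": 0, "yaw": 0, "claw": 0}
    - {"tx": 3.2, "ty": 2.6, "tz": 0, "yaw": 0, "claw": 0}
    - {"tx": 2.1, "ty": 1.77, "tz": -1.5, "yaw": 0, "claw": 0}
    - {"tx": 0, "ty": 0, "tz": -2.5, "yaw": 0, "claw": 0}
    - {"tx": 0, "ty": 0, "tz": -2, "yaw": 0, "claw": 0}
    - {"tx": 0, "ty": 0, "tz": 0, "yaw": 0, "claw": 0}
    - {"tx": 0, "ty": 0, "tz": 0, "yaw": 0, "claw": 0}

```text
t: 27.15
tcp_pos: [658.6, -62.1, 59.5]
orientation: [-179.9, 0.0, 85.8]
contact_force: [-0.1, -0.3, -1.2]
finger_gap: 21.5
grip_force: 30.0
```

Emit:
servo_tool:
  series:
    - {"tx": 0.06, "ty": 0, "tz": -0.2, "yaw": 0, "claw": 0}
    - {"tx": 0, "ty": 0, "tz": -0.7, "yaw": 0, "claw": 0}
    - {"tx": 0, "ty": 0, "tz": -0.7, "yaw": 0, "claw": 0}
    - {"tx": 0, "ty": 0, "tz": -0.7, "yaw": 0, "claw": 0}
    - {"tx": 0, "ty": 0, "tz": -0.4, "yaw": 0, "claw": 0}
    - {"tx": 0, "ty": 0, "tz": -0.25, "yaw": 0, "claw": 0}
    - {"tx": 0, "ty": 0, "tz": 0, "yaw": 0, "claw": 0}
    - {"tx": 0, "ty": 0, "tz": 0, "yaw": 0, "claw": 0}

```text
t: 27.95
tcp_pos: [659.9, -61.8, 30.5]
orientation: [180.0, 0.0, 85.8]
contact_force: [-0.2, -0.7, 0.3]
finger_gap: 21.4
grip_force: 30.0
```

Emit:
servo_tool:
  series:
    - {"tx": 0, "ty": 0, "tz": -0.05, "yaw": 0, "claw": 0.1}
    - {"tx": 0, "ty": 0, "tz": 0, "yaw": 0, "claw": 0.3}
    - {"tx": 0, "ty": 0, "tz": 0, "yaw": 0, "claw": 0.5}
    - {"tx": 0, "ty": 0, "tz": 0, "yaw": 0, "claw": 0.6}
    - {"tx": 0, "ty": 0, "tz": 0, "yaw": 0, "claw": 0.6}
    - {"tx": 0, "ty": 0, "tz": 1, "yaw": 0, "claw": 0.6}
    - {"tx": 0, "ty": 0, "tz": 3, "yaw": 0, "claw": 0.6}
    - {"tx": 0, "ty": 0, "tz": 4, "yaw": 0, "claw": 0.6}
    - {"tx": 0, "ty": 0, "tz": 4, "yaw": 0, "claw": 0.6}
    - {"tx": 0, "ty": -3, "tz": 3, "yaw": 0, "claw": 0.6}
    - {"tx": 0, "ty": -3, "tz": 0, "yaw": 0, "claw": 0.6}
    - {"tx": 0, "ty": 0, "tz": 0, "yaw": 0, "claw": 0.6}

```text
t: 29.15
tcp_pos: [659.7, -127.3, 182.6]
orientation: [179.8, 0.2, 85.5]
contact_force: [-1.1, 0.5, 0.2]
finger_gap: 55.6
grip_force: 0.0
```

```bash
python3 - <<'E'
from h import *;tray("wf")
E
```

```text
[ 659.7 -127.3  182.6] 55.613332403948164
hole y -75 off [0.5 0.7] size (21.500659942626953, 21.29034423828125) top z 55.619370936665405
hole y -25 off [0.  0.4] size (20.917001724243164, 20.987903594970703) top z 55.50707122159719
```

Emit:
servo_tool:
  series:
    - {"tx": -3.28, "ty": -0.59, "tz": -1.2, "yaw": 0, "claw": 0.6}
    - {"tx": -3.28, "ty": -0.59, "tz": -1.2, "yaw": 0, "claw": 0.6}
    - {"tx": -3.28, "ty": -0.59, "tz": -1.2, "yaw": 0, "claw": 0.6}
    - {"tx": -3.28, "ty": -0.59, "tz": -1.2, "yaw": 0, "claw": 0.6}
    - {"tx": -3.28, "ty": -0.59, "tz": -1.2, "yaw": 0, "claw": 0.6}
    - {"tx": -3.28, "ty": -0.59, "tz": -1.2, "yaw": 0, "claw": 0.6}
    - {"tx": 0, "ty": 0, "tz": -2, "yaw": 0, "claw": 0.6}
    - {"tx": 0, "ty": 0, "tz": -1.5, "yaw": 0, "claw": 0.6}
    - {"tx": 0, "ty": 0, "tz": 0, "yaw": 0, "claw": 0.6}
    - {"tx": 0, "ty": 0, "tz": 0, "yaw": 0, "claw": 0.6}
    - {"tx": 0, "ty": 0, "tz": 0, "yaw": 0, "claw": 0.6}

```text
t: 30.3
tcp_pos: [463.5, -156.9, 73.5]
orientation: [180.0, -0.0, 85.9]
contact_force: [-0.8, 0.2, 0.7]
finger_gap: 55.6
grip_force: 0.0
```

Emit:
servo_tool:
  series:
    - {"tx": 0, "ty": 0, "tz": -0.5, "yaw": 0, "claw": 0.6}
    - {"tx": 0, "ty": 0, "tz": -1, "yaw": 0, "claw": 0.6}
    - {"tx": 0, "ty": 0, "tz": -1, "yaw": 0, "claw": 0.5}
    - {"tx": 0, "ty": 0, "tz": -0.5, "yaw": 0, "claw": 0.4}
    - {"tx": 0, "ty": 0, "tz": 0, "yaw": 0, "claw": 0.2}
    - {"tx": 0, "ty": 0, "tz": 0, "yaw": 0, "claw": 0}
    - {"tx": 0, "ty": 0, "tz": 0, "yaw": 0, "claw": 0}
    - {"tx": 0, "ty": 0, "tz": 0, "yaw": 0, "claw": 0}
    - {"tx": 0, "ty": 0, "tz": 0, "yaw": 0, "claw": 0}
    - {"tx": 0, "ty": 0, "tz": 0, "yaw": 0, "claw": 0}

```text
t: 31.3
tcp_pos: [463.2, -157.3, 43.1]
orientation: [180.0, 0.0, 85.8]
contact_force: [0.4, 0.1, -1.1]
finger_gap: 21.8
grip_force: 30.0
```

Emit:
servo_tool:
  series:
    - {"tx": 0, "ty": 0, "tz": 0.2, "yaw": 0, "claw": 0}
    - {"tx": 0, "ty": 0, "tz": 0.3, "yaw": 0, "claw": 0}
    - {"tx": 0, "ty": 0, "tz": 0.3, "yaw": 0, "claw": 0}
    - {"tx": 0, "ty": 0, "tz": 0.3, "yaw": 0, "claw": 0}
    - {"tx": 0, "ty": 0, "tz": 0.4, "yaw": 0, "claw": 0}
    - {"tx": 0, "ty": 0, "tz": 0.5, "yaw": 0, "claw": 0}
    - {"tx": 0, "ty": 0, "tz": 0.6, "yaw": 0, "claw": 0}
    - {"tx": 0, "ty": 0, "tz": 1, "yaw": 0, "claw": 0}
    - {"tx": 0, "ty": 0, "tz": 2, "yaw": 0, "claw": 0}
    - {"tx": 0, "ty": 0, "tz": 2, "yaw": 0, "claw": 0}
    - {"tx": 0, "ty": 0, "tz": 0, "yaw": 0, "claw": 0}

```text
t: 32.4
tcp_pos: [464.0, -157.4, 121.5]
orientation: [179.8, 0.0, 85.8]
contact_force: [0.1, 0.7, -1.1]
finger_gap: 21.8
grip_force: 30.0
```

```bash
python3 - <<'E'
from h import *;look("wg")
E
```

```text
[ 464.  -157.4  121.5] [ 0.1  0.7 -1.1] 21.76361971640176 29.977804720401764
top: pix [253.5 170.4] xy 464.6241455078125 -127.75615692138672 size (18.260967254638672, 36.182960510253906) 85.46614837646484 l 64.35138829738324 t -0.8912275656738551 z 71.34844514302159
top: pix [253.4 153.1] xy 465.2142639160156 -118.9487075805664 size (0.6212570667266846, 35.12545394897461) 86.17646789550781 l 73.17840424071298 t -0.947735644910855 z 52.11305714913951
```

View pics/wg.png

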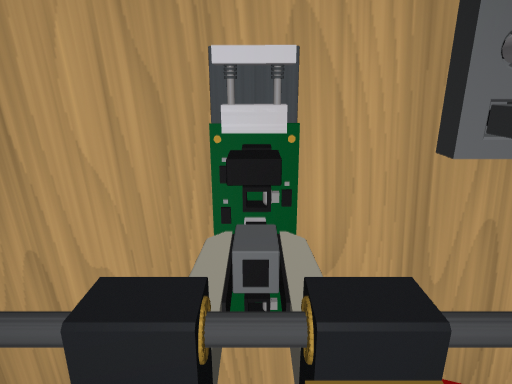

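The relay from socket2 is held upright at (256,258). I'll carry it to hole3.

Emit:
servo_tool:
  series:
    - {"tx": 2, "ty": 1.9, "tz": 0, "yaw": 0, "claw": 0}
    - {"tx": 3, "ty": 2.9, "tz": 0, "yaw": 0, "claw": 0}
    - {"tx": 3, "ty": 2.9, "tz": 0, "yaw": 0, "claw": 0}
    - {"tx": 3, "ty": 2.9, "tz": 0, "yaw": 0, "claw": 0}
    - {"tx": 3, "ty": 2.9, "tz": 0, "yaw": 0, "claw": 0}
    - {"tx": 3, "ty": 2.9, "tz": 0, "yaw": 0, "claw": 0}
    - {"tx": 3.3, "ty": 3.07, "tz": -1.5, "yaw": 0, "claw": 0}
    - {"tx": 0, "ty": 0, "tz": -2.5, "yaw": 0, "claw": 0}
    - {"tx": 0, "ty": 0, "tz": -2, "yaw": 0, "claw": 0}
    - {"tx": 0, "ty": 0, "tz": 0, "yaw": 0, "claw": 0}
    - {"tx": 0, "ty": 0, "tz": 0, "yaw": 0, "claw": 0}

```text
t: 33.55
tcp_pos: [665.4, 37.1, 58.5]
orientation: [-179.9, 0.0, 85.8]
contact_force: [0.5, 0.9, 0.2]
finger_gap: 21.8
grip_force: 30.0
```

Emit:
servo_tool:
  series:
    - {"tx": 0.1, "ty": 0, "tz": -0.2, "yaw": 0, "claw": 0}
    - {"tx": 0, "ty": 0, "tz": -0.7, "yaw": 0, "claw": 0}
    - {"tx": 0, "ty": 0, "tz": -0.7, "yaw": 0, "claw": 0}
    - {"tx": 0, "ty": 0, "tz": -0.7, "yaw": 0, "claw": 0}
    - {"tx": 0, "ty": 0, "tz": -0.4, "yaw": 0, "claw": 0}
    - {"tx": 0, "ty": 0, "tz": -0.2, "yaw": 0, "claw": 0}
    - {"tx": 0, "ty": 0, "tz": 0, "yaw": 0, "claw": 0}
    - {"tx": 0, "ty": 0, "tz": 0, "yaw": 0, "claw": 0}

```text
t: 34.35
tcp_pos: [667.1, 37.5, 30.0]
orientation: [180.0, 0.0, 85.8]
contact_force: [0.2, -0.4, -1.1]
finger_gap: 21.7
grip_force: 30.0
```

Emit:
servo_tool:
  series:
    - {"tx": 0, "ty": 0, "tz": -0.05, "yaw": 0, "claw": 0.1}
    - {"tx": 0, "ty": 0, "tz": 0, "yaw": 0, "claw": 0.3}
    - {"tx": 0, "ty": 0, "tz": 0, "yaw": 0, "claw": 0.5}
    - {"tx": 0, "ty": 0, "tz": 0, "yaw": 0, "claw": 0.6}
    - {"tx": 0, "ty": 0, "tz": 0, "yaw": 0, "claw": 0.6}
    - {"tx": 0, "ty": 0, "tz": 1, "yaw": 0, "claw": 0.6}
    - {"tx": 0, "ty": 0, "tz": 3, "yaw": 0, "claw": 0.6}
    - {"tx": 0, "ty": 0, "tz": 4, "yaw": 0, "claw": 0.6}
    - {"tx": 0, "ty": 0, "tz": 4, "yaw": 0, "claw": 0.6}
    - {"tx": 0, "ty": -3, "tz": 3, "yaw": 0, "claw": 0.6}
    - {"tx": 0, "ty": -3, "tz": 0, "yaw": 0, "claw": 0.6}
    - {"tx": 0, "ty": 0, "tz": 0, "yaw": 0, "claw": 0.6}

```text
t: 35.55
tcp_pos: [667.2, -28.0, 182.1]
orientation: [179.8, 0.1, 85.5]
contact_force: [0.2, -0.6, 0.5]
finger_gap: 55.7
grip_force: 0.0
```

```bash
python3 - <<'E'
from h import *;tray("wh")
E
```

```text
[667.2 -28.  182.1] 55.73212544560176
hole y -75 off [0.4 0.4] size (23.208751678466797, 21.9820556640625) top z 55.516040831104704
hole y -25 off [0.3 0.9] size (21.329730987548828, 20.845294952392578) top z 55.42953674255949
hole y 75 off [-0.6  0.1] size (21.229143142700195, 21.426284790039062) top z 55.67908778834163
```

Emit:
servo_tool:
  series:
    - {"tx": -3.37, "ty": -1.75, "tz": -1.2, "yaw": 0, "claw": 0.6}
    - {"tx": -3.37, "ty": -1.75, "tz": -1.2, "yaw": 0, "claw": 0.6}
    - {"tx": -3.37, "ty": -1.75, "tz": -1.2, "yaw": 0, "claw": 0.6}
    - {"tx": -3.37, "ty": -1.75, "tz": -1.2, "yaw": 0, "claw": 0.6}
    - {"tx": -3.37, "ty": -1.75, "tz": -1.2, "yaw": 0, "claw": 0.6}
    - {"tx": -3.38, "ty": -1.78, "tz": -1.2, "yaw": 0, "claw": 0.6}
    - {"tx": 0, "ty": 0, "tz": -2, "yaw": 0, "claw": 0.6}
    - {"tx": 0, "ty": 0, "tz": -1.3, "yaw": 0, "claw": 0.6}
    - {"tx": 0, "ty": 0, "tz": 0, "yaw": 0, "claw": 0.6}
    - {"tx": 0, "ty": 0, "tz": 0, "yaw": 0, "claw": 0.6}
    - {"tx": 0, "ty": 0, "tz": 0, "yaw": 0, "claw": 0.6}

```text
t: 36.7
tcp_pos: [465.2, -127.4, 75.0]
orientation: [180.0, -0.0, 85.9]
contact_force: [0.8, -0.4, -0.5]
finger_gap: 56.0
grip_force: 0.0
```

Emit:
servo_tool:
  series:
    - {"tx": 0, "ty": 0, "tz": -0.5, "yaw": 0, "claw": 0.6}
    - {"tx": 0, "ty": 0, "tz": -1, "yaw": 0, "claw": 0.6}
    - {"tx": 0, "ty": 0, "tz": -1, "yaw": 0, "claw": 0.6}
    - {"tx": 0, "ty": 0, "tz": -0.5, "yaw": 0, "claw": 0.5}
    - {"tx": 0, "ty": 0, "tz": 0, "yaw": 0, "claw": 0.3}
    - {"tx": 0, "ty": 0, "tz": 0, "yaw": 0, "claw": 0.1}
    - {"tx": 0, "ty": 0, "tz": 0, "yaw": 0, "claw": 0}
    - {"tx": 0, "ty": 0, "tz": 0, "yaw": 0, "claw": 0}
    - {"tx": 0, "ty": 0, "tz": 0, "yaw": 0, "claw": 0}
    - {"tx": 0, "ty": 0, "tz": 0, "yaw": 0, "claw": 0}

```text
t: 37.7
tcp_pos: [464.8, -127.9, 44.5]
orientation: [180.0, 0.0, 85.8]
contact_force: [-0.3, -1.4, -4.8]
finger_gap: 36.1
grip_force: 29.9
```

Emit:
servo_tool:
  series:
    - {"tx": 0, "ty": 0, "tz": 0.2, "yaw": 0, "claw": 0}
    - {"tx": 0, "ty": 0, "tz": 0.3, "yaw": 0, "claw": 0}
    - {"tx": 0, "ty": 0, "tz": 0.3, "yaw": 0, "claw": 0}
    - {"tx": 0, "ty": 0, "tz": 0.3, "yaw": 0, "claw": 0}
    - {"tx": 0, "ty": 0, "tz": 0.4, "yaw": 0, "claw": 0}
    - {"tx": 0, "ty": 0, "tz": 0.5, "yaw": 0, "claw": 0}
    - {"tx": 0, "ty": 0, "tz": 0.6, "yaw": 0, "claw": 0}
    - {"tx": 0, "ty": 0, "tz": 1, "yaw": 0, "claw": 0}
    - {"tx": 0, "ty": 0, "tz": 2, "yaw": 0, "claw": 0}
    - {"tx": 0, "ty": 0, "tz": 2, "yaw": 0, "claw": 0}
    - {"tx": 0, "ty": 0, "tz": 0, "yaw": 0, "claw": 0}

```text
t: 38.8
tcp_pos: [465.7, -128.1, 122.9]
orientation: [179.8, 0.0, 85.8]
contact_force: [-0.4, -0.6, -0.0]
finger_gap: 36.0
grip_force: 29.9
```

```bash
python3 - <<'E'
from h import *;look("wi")
E
```

```text
[ 465.7 -128.1  122.9] [-0.4 -0.6 -0. ] 35.970016602535 29.934791922569275
top: pix [255. 294.] xy 459.8138122558594 -202.30429077148438 size (4.863474369049072, 17.424558639526367) 87.16434478759766 l -10.348844976341974 t -0.22887163571037605 z 53.64172745526662
```

View pics/wi.png

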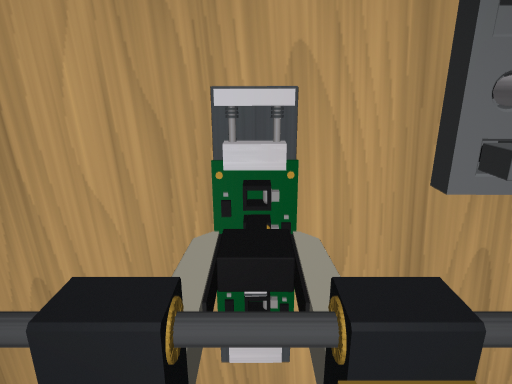

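The filter is held upright at (256,258). I'll take it to the oblong hole2.

Emit:
servo_tool:
  series:
    - {"tx": 2, "ty": 1.2, "tz": 0, "yaw": 0, "claw": 0}
    - {"tx": 3.2, "ty": 1.9, "tz": 0, "yaw": 0, "claw": 0}
    - {"tx": 3.2, "ty": 1.9, "tz": 0, "yaw": 0, "claw": 0}
    - {"tx": 3.2, "ty": 1.9, "tz": 0, "yaw": 0, "claw": 0}
    - {"tx": 3.2, "ty": 1.9, "tz": 0, "yaw": 0, "claw": 0}
    - {"tx": 3.2, "ty": 1.9, "tz": 0, "yaw": 0, "claw": 0}
    - {"tx": 1.85, "ty": 0.85, "tz": -1.5, "yaw": 0, "claw": 0}
    - {"tx": 0, "ty": 0, "tz": -2.5, "yaw": 0, "claw": 0}
    - {"tx": 0, "ty": 0, "tz": -2, "yaw": 0, "claw": 0}
    - {"tx": 0, "ty": 0, "tz": 0, "yaw": 0, "claw": 0}
    - {"tx": 0, "ty": 0, "tz": 0, "yaw": 0, "claw": 0}

```text
t: 39.95
tcp_pos: [662.7, -12.6, 60.0]
orientation: [-179.9, 0.0, 85.8]
contact_force: [0.5, -0.3, 0.2]
finger_gap: 36.0
grip_force: 29.9
```

Emit:
servo_tool:
  series:
    - {"tx": 0, "ty": 0, "tz": -0.2, "yaw": 0, "claw": 0}
    - {"tx": 0, "ty": 0, "tz": -0.7, "yaw": 0, "claw": 0}
    - {"tx": 0, "ty": 0, "tz": -0.7, "yaw": 0, "claw": 0}
    - {"tx": 0, "ty": 0, "tz": -0.7, "yaw": 0, "claw": 0}
    - {"tx": 0, "ty": 0, "tz": -0.5, "yaw": 0, "claw": 0}
    - {"tx": 0, "ty": 0, "tz": -0.2, "yaw": 0, "claw": 0}
    - {"tx": 0, "ty": 0, "tz": 0, "yaw": 0, "claw": 0}
    - {"tx": 0, "ty": 0, "tz": 0, "yaw": 0, "claw": 0}

```text
t: 40.75
tcp_pos: [663.3, -12.4, 30.5]
orientation: [180.0, 0.0, 85.8]
contact_force: [0.1, -0.8, -0.9]
finger_gap: 36.0
grip_force: 29.9
```

Emit:
servo_tool:
  series:
    - {"tx": 0, "ty": 0, "tz": 0, "yaw": 0, "claw": 0.3}
    - {"tx": 0, "ty": 0, "tz": 0, "yaw": 0, "claw": 0.5}
    - {"tx": 0, "ty": 0, "tz": 0, "yaw": 0, "claw": 0.65}
    - {"tx": 0, "ty": 0, "tz": 0, "yaw": 0, "claw": 0.65}
    - {"tx": 0, "ty": 0, "tz": 0, "yaw": 0, "claw": 0.65}
    - {"tx": 0, "ty": 0, "tz": 1, "yaw": 0, "claw": 0.65}
    - {"tx": 0, "ty": 0, "tz": 3, "yaw": 0, "claw": 0.65}
    - {"tx": 0, "ty": 0, "tz": 4, "yaw": 0, "claw": 0.65}
    - {"tx": 0, "ty": 0, "tz": 4, "yaw": 0, "claw": 0.65}
    - {"tx": 0, "ty": -3, "tz": 3, "yaw": 0, "claw": 0.65}
    - {"tx": 0, "ty": -3, "tz": 0, "yaw": 0, "claw": 0.65}
    - {"tx": 0, "ty": 0, "tz": 0, "yaw": 0, "claw": 0.65}

```text
t: 41.95
tcp_pos: [663.2, -77.8, 183.1]
orientation: [179.8, 0.1, 85.5]
contact_force: [0.3, -0.2, 0.0]
finger_gap: 60.3
grip_force: 0.0
```

```bash
python3 - <<'E'
from h import *;tray("wj")
E
```

```text
[663.2 -77.8 183.1] 60.267450974392865
hole y -75 off [0.5 0.6] size (22.41042709350586, 21.384553909301758) top z 55.55008661016325
hole y -25 off [0.  0.6] size (20.808664321899414, 21.06386375427246) top z 55.47261650082487
hole y 25 off [-0.1  0.5] size (17.170204162597656, 35.378448486328125) top z 55.5072835287433
hole y 75 off [-0.2 -0.1] size (21.470016479492188, 21.658395767211914) top z 55.61270967719295
```

All four modules are fully down. Last, a check of the board from above the holder.

Emit:
servo_tool:
  series:
    - {"tx": -3.3, "ty": -2.6, "tz": 0.5, "yaw": 0, "claw": 0.65}
    - {"tx": -3.3, "ty": -2.6, "tz": 0.5, "yaw": 0, "claw": 0.65}
    - {"tx": -3.3, "ty": -2.6, "tz": 0.5, "yaw": 0, "claw": 0.65}
    - {"tx": -3.3, "ty": -2.6, "tz": 0.5, "yaw": 0, "claw": 0.65}
    - {"tx": -3.3, "ty": -2.6, "tz": 0.5, "yaw": 0, "claw": 0.65}
    - {"tx": -3.3, "ty": -2.6, "tz": 0.5, "yaw": 0, "claw": 0.65}
    - {"tx": 0, "ty": -2.2, "tz": 0, "yaw": 0, "claw": 0.65}
    - {"tx": 0, "ty": 0, "tz": 0, "yaw": 0, "claw": 0.65}
    - {"tx": 0, "ty": 0, "tz": 0, "yaw": 0, "claw": 0.65}

```text
t: 42.9
tcp_pos: [465.6, -249.4, 210.4]
orientation: [-180.0, -0.0, 85.9]
contact_force: [0.2, 0.1, -0.2]
finger_gap: 60.4
grip_force: 0.0
```

```bash
python3 - <<'E'
from h import *;s,m,p,d=wrist("wk");print(s['tcp_pos'])
W=cloud(d,m);l,t=hl(W);tops(W,48,57)
hsv=cv2.cvtColor(p,cv2.COLOR_RGB2HSV);g=(hsv[...,0]>40)&(hsv[...,0]<90)&(hsv[...,1]>100)&(abs(l)<100)&(abs(t)<45)
A=np.c_[l[g],t[g],np.ones(g.sum())];z=W[g][:,2]
for _ in range(4):
    c=np.linalg.lstsq(A,z,rcond=None)[0];e=abs(z-A@c);k=e<1.5+.5*e.mean();A,z=A[k],z[k]
print("tilt",np.degrees(c[:2]),"underside z",c[2]-3,"l",np.percentile(A[:,0],[.5,99.5]),"t",np.percentile(A[:,1],[.5,99.5]))
k=(abs(t-1)<6)
print([(i,round(float(np.median(W[...,2][(abs(l-i)<1)&k])),1)) for i in list(range(-105,-70,3))+list(range(76,112,3)) if ((abs(l-i)<1)&k).any()])
E
```

```text
[ 465.6 -249.4  210.4]
top: pix [246. 115.] xy 460.6015319824219 -191.44906616210938 size (25.551986694335938, 18.31537628173828) 86.3166275024414 l 0.5349188527262352 t -0.23828442822043 z 53.64343334648771
tilt [0.1 0.4] underside z 16.635839976329855 l [-86.7  87.7] t [-35.1  34.3]
[(-105, 23.1), (-102, 23.5), (-99, 23.9), (-96, 23.5), (-93, 23.3), (-90, 23.9), (-87, 23.6), (-84, 23.6), (-81, 19.6), (-72, 37.8), (79, 19.8), (82, 19.1), (85, 23.4), (88, 23.4), (91, 23.8), (94, 23.2), (97, 23.5), (100, 23.6), (103, 23.2)]
```

```bash
python3 -c "
from bench import r
print(r.sign_off())"
```

```text
the job is handed in; nothing more can be done
None
```

I handed the job in at about 43 s: the last measurements show the board clamped level, about 0.5 mm off centre, with its underside about 17 mm up, and all four modules standing fully down in their matching recesses; the sign-off gave no verdict.

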